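# Rehang the sieve and the spice caddy on the hook rail

### The arm

A 6-joint arm with a two-finger parallel gripper is mounted at the origin on the work surface. World frame = base frame: x ahead of the robot, y to its left, z up, the work surface at z = 0. Lengths are in m, angles in rad, forces in N, time in s.
With the tool pointing down it reaches from about 0.375 to 0.9 m from the base axis. Payload 3.1 kg.
Tool frame: the origin (TCP) lies on the centre line of the jaws, within the pads' length; the fingertips stand 25 mm ahead of it and the grasp point (between the pads) lies 6 mm ahead of it (manip.tips_ahead is the distance from the TCP to the fingertips, in m); z points along the fingers, y is the direction in which the jaws open and shut (so a half turn about z gives the same grasp; the last joint's range is limited). The gripper opens to 85 mm and grips with 20 to 120 N. Pads are 22 mm wide; open, the fingers measure 114 mm over their backs; the gripper's body (76 mm by 85 mm) begins 54 mm behind the grasp point. The pads swing forward as they close: fully open they stand 13 mm farther back than shut.
Start: joints at [-1.371, 0.527, 1.433, -0, 1.181, -0.178], TCP at [0.231, -0.581, 0.256] pointing down, gripper open.
Joint ranges: [-3.08, 3.08], [-0.75, 2.2], [0.22, 2.44], [-1.43, 4.57], [0, 2.65], [-2.85, 2.85]. Speed limits (rad/s): [2.79, 2.79, 3.14, 3.14, 3.14, 3.14].

### API

Orientations are given as a unit quaternion [x, y, z, w].
In Python, from station import manip gives the robot as it stands.
- The arm moves only by the tool play_rows, never from a script. Its argument "steps" is a list that holds one entry, the list of rows, each a list of 6 numbers: the shift along the tool's x, y, z in m, then the turn, a rotation vector about the tool's x, y, z in degrees. In form: [[[x, y, z, rx, ry, rz], ...]]. A call has 1 to 10 rows; each row shifts and turns the commanded pose from where the row before left it, along the tool's axes as they then stand; what a row does not reach is not made up. A row lasts 1/8 s, in which the tool goes at most 62.5 mm and 10.7 degrees, less where a joint would pass 70% of its speed; a pose out of reach is approached as far as the arm can. A call is refused whole if a number of a shift passes 0.0625 or a number of a turn 10.7, either way. A call with a gripper value outside its range is refused whole. "fingers" is the opening, from 0 (shut) to 1 (fully open), set as the call begins (left out, the last holds). The fingers move at their own pace and stop on an object; "squeeze" is the grip in N (left out, the last holds). Time passes only in rows, so rows that do not move let the fingers close. It gives the time, the measured TCP pose, the force and the opening at its end, in the units of the state.
- manip.sense(): the state, without advancing time (a new reading comes with each control period).
- manip.snapshot(name): name is "side" or "top" or "wrist"; returns a dict with "img" (480x640x3 uint8, red, green, blue), "K" (3x3 intrinsics, pixels), "world_from_camera" (4x4, takes a point from camera to world coordinates). Camera axes: x right, y down, z forward; pixel columns grow to the right and rows downward; lengths in m; the calibration is good to about 2 mm. The wrist camera is an equidistant fisheye: a pixel r from the principal point sees the ray r / f radians off the axis. A picture is of the moment at which its call begins. There is no depth.
- manip.sign_off(): hands the job in, once; it reports no verdict.
Trained networks look in a picture, given as the dict that the camera call returned (one of the last four; its "shot" number tells which), for a name from the list of things; names that differ only in an ending like _2 or _b are one class to them, and where a whole thing is asked for, a point or a joint stands for the part that bears it (a point fixed in the world has none). Each returns a list of dicts, best first, with "score" (0 to 1); they miss things now and then, are a little off and sometimes report something else, mostly with a low value. They report only what shows in the picture. A call takes as long as a camera call. They do not tell look-alikes from the thing itself.
- manip.regions_of(label, picture): "pixels" (480x640 bool, what is visible of it) and "rect" ([left, top, right, bottom] in pixels, round what is visible of it).
- manip.pinpoint(label, picture): "point" ([column, row] in pixels: a listed point, or the origin of a listed thing).
The state is a dict: "t": time; "q": joint angles; "qd": joint speeds; "tau": joint torques, N m; "tcp_pos": TCP position; "tool_rot": TCP orientation; "force": force on the tool from outside, world axes, zero at the start; "ft_torque": the same for the moment, N m; "finger_gap": opening from 0.0 (shut) to 1.0 (fully open).
Only numpy, scipy, OpenCV 4.12 (cv2) and the standard library are available. Lean on these libraries where they do the work, as an engineer would, in place of code of your own. Each camera call takes 0.05 s, during which the arm holds its last target.

### The job

The spice caddy hangs on a round-pin hook; it belongs on the flat-bladed hook, which the small sieve is taking up. First lift the sieve off the flat blade and hang it on the empty round-pin hook, then move the caddy with its two tins over to the flat blade, turned so that its slot goes right down over the blade. Keep both level, carry them from hook to hook without setting them down anywhere, and leave everything else where it is.

Things in the scene. Friction and masses are not known exactly. Their poses are not given: they have to be found in the camera images.
- sieve_grip (a point): Small round steel sieve, 90 across, 60 deep, 0.26 kg, with a flat back, a slotted hanger plate and a fixed bail; at first on the flat-bladed hook. Point: centre of its beech grip, a bar 52 (local x) by 18 (y) by 18 (z), above the centre of mass, 35 free on both sides. Local x points to the hanger plate (away from the robot), z up. Underside 105 below.
- sieve_slot (a point): The sieve's hanger plate: 4 thick, 50 wide. Point: centre of its 12 (x) by 30 (y) slot, at the plate's underside, 58 along local x from the grip centre and 49 below it. Seated, it meets the hook's seat point, with a play of about 2 each way in x; left hanging it leans about 5 degrees, outer end down, against the back-rest leg.
- caddy_grip (a point): Rectangular steel caddy, 80 (x) by 110 (y), 60 high, 0.34 kg, with a slotted hanger plate and a fixed bail; at first on a round-pin hook. Point: centre of its beech grip, a bar 52 (local x) by 18 (y) by 18 (z), above the centre of mass, 35 free on both sides. Local x points to the hanger plate (away from the robot), z up. Underside 105 below.
- caddy_slot (a point): The caddy's hanger plate: 4 thick, 50 wide. Point: centre of its 12 (x) by 30 (y) slot, at the plate's underside, 58 along local x from the grip centre and 49 below it. Seated, it meets the hook's seat point, with a play of about 2 each way in x; left hanging it leans about 5 degrees, outer end down, against the back-rest leg.
- blade_seat (a point): The one flat-bladed hook: upright tongue 26 wide (y), 8 thick (x), 21 tall. Point: centre of the tongue's foot, level with the shoulder top on which a hanger plate rests (150 above the table). Local +x points back to the rail (60 away), z up. Shoulder 44 wide; at its outer end a flat back-rest leg, 44 wide, goes down 54, outer face 15.5 to -x of the point. Hook is fixed, but set up to 13 degrees off square.
- pin_a_seat (a point): Round-pin hook holding the caddy at first: upright pin 8 in diameter, 21 tall. Point: centre of the tongue's foot, level with the shoulder top on which a hanger plate rests (150 above the table). Local +x points back to the rail (60 away), z up. Shoulder 44 wide; at its outer end a flat back-rest leg, 44 wide, goes down 54, outer face 15.5 to -x of the point. Hook is fixed, but set up to 13 degrees off square.
- pin_b_seat (a point): Round-pin hook that is empty at first: upright pin 8 in diameter, 21 tall. Point: centre of the tongue's foot, level with the shoulder top on which a hanger plate rests (150 above the table). Local +x points back to the rail (60 away), z up. Shoulder 44 wide; at its outer end a flat back-rest leg, 44 wide, goes down 54, outer face 15.5 to -x of the point. Hook is fixed, but set up to 13 degrees off square.
- rail: Fixed rail along y, 860 long, bar 165 up; origin on the table under it. Three hooks in any order, 160 to 240 apart. Above, an open shelf of three 12 mm rods, centres 315 up, at -96, -44, +8 in x: the front rod is 22 behind and 116 above the grips, so a gripper pointing straight down hits it; tilted 28 to 45 degrees (leaning to the robot, tips forward and down) it clears.
- tin_l_mid (a point): Small loose metal tin standing in the caddy, 36 diameter, 44 high, 50 g; point at its centre, z up.
- tin_r_mid (a point): Small loose metal tin standing in the caddy, 36 diameter, 44 high, 50 g; point at its centre, z up.
- waffle_iron: Closed heart-shaped waffle iron, about 210 x 200, 68 high, handles towards local -x; bystander, origin at its underside.
- canister: Empty open tin canister, 96 diameter, 120 high; bystander, origin at its underside.
- bowl: Small steel bowl, 90 diameter, 40 high, on the table in front of the rail; bystander, origin at its underside.
- cutter: Round steel pastry cutter, 70 diameter, 40 high, on the table in front of the rail; bystander, origin at its underside.
- cup: White mug, 80 diameter, 80 high; bystander, origin at its underside.
- jar: Glass jar, 72 diameter, 100 high; bystander, origin at its underside.
Mind the look-alikes: they are no part of the job. Leave any pink or yellow look-alike of the part that bears sieve_grip alone.

How it is judged:
By the outcome, as a careful person would: the job done as asked, in the order asked, and still so for the second after the job is handed in, with the robot touching nothing.
It also fails if it takes over 72 s, if anything falls off the work surface, if the arm or the gripper's body presses on something with over 40 N, if the wrist force passes 120 N, or if a joint passes its speed limit or range.

## Working session

There is one attempt and no reset: what is moved stays moved. The work goes in short steps, Python scripts to look and compute and a tool call to move; the robot and the scene stay as the last step left them, time stands still between calls to the robot, and variables do not carry over. Pictures are saved under pics/ and viewed, and the job is handed in when it is done.

Besides the shell and the picture viewer there is one more tool, called after ">>>" by a JSON object that holds its "name" and its "arguments", one argument or row to a line. play_rows: Moves the arm, as the interface text tells. Its arguments: {"type":"object","properties":{"steps":{"type":"array"},"fingers":{"type":"number"},"squeeze":{"type":"number"}},"required":["steps"]}

```bash
ls; mkdir -p pics
python3 - <<'E'
from station import manip
import cv2,numpy as np
s=manip.sense();print(s)
for n in ["side","top","wrist"]:
    p=manip.snapshot(n); cv2.imwrite(f"pics/{n}0.png",p["img"][:,:,::-1]);print(n,p["K"].tolist(),np.round(p["world_from_camera"],4).tolist(),p["shot"])
    for l in ["sieve_grip","sieve_slot","caddy_grip","caddy_slot","blade_seat","pin_a_seat","pin_b_seat","tin_l_mid","rail"]:
        print(l,[(np.round(d["point"],1).tolist(),round(d["score"],2)) for d in manip.pinpoint(l,p)])
E
```

```text
pics
{'t': 0.0, 'q': array([-1.37050635e+00,  5.28462142e-01,  1.43389304e+00,  3.09285278e-05,
        1.18137997e+00, -1.78478419e-01]), 'qd': array([ 0.00047187,  0.0004103 ,  0.00094556, -0.00018673, -0.00151071,
       -0.0009595 ]), 'tau': array([ 5.34451756e-04, -4.42353487e+01, -1.78022182e+01, -6.75442652e-05,
        8.35040380e-03,  1.17268648e-07]), 'tcp_pos': array([ 0.23102591, -0.58003334,  0.25533897]), 'tool_rot': array([ 9.82120893e-01,  1.88248251e-01,  2.61670855e-06, -1.07134449e-03]), 'force': array([ 0.43503778, -0.37659148, -0.65832697]), 'ft_torque': array([ 0.01576331, -0.02183959, -0.00100497]), 'finger_gap': 1.0037812461976796}
side [[444.7262427042563, 0.0, 320.3548721914866], [0.0, 444.7262427042563, 242.73502665248108], [0.0, 0.0, 1.0]] [[-0.8474, -0.296, 0.4408, -0.0464], [-0.531, 0.474, -0.7024, 0.9332], [-0.001, -0.8292, -0.5589, 0.8753], [0.0, 0.0, 0.0, 1.0]] 1
sieve_grip [([368.5, 255.7], 0.95), ([279.7, 324.9], 0.93), ([369.7, 285.7], 0.87), ([293.7, 223.3], 0.62)]
sieve_slot [([374.4, 260.9], 0.84), ([280.8, 227.8], 0.78), ([273.6, 324.7], 0.62),
[... 713 characters left out ...]
2.3, 264.1], 0.97), ([310.1, 186.8], 0.84), ([355.9, 296.7], 0.66), ([263.8, 311.0], 0.55)]
caddy_grip [([228.2, 206.6], 0.97)]
caddy_slot [([238.3, 186.6], 0.8)]
blade_seat [([304.1, 184.9], 0.57)]
pin_a_seat [([234.0, 186.9], 0.57)]
pin_b_seat [([390.5, 188.0], 0.6)]
tin_l_mid [([219.5, 212.7], 0.55)]
rail []
wrist [[371.64829954431775, 0.0, 323.0124441063686], [0.0, 371.64829954431775, 229.77222419654504], [0.0, 0.0, 1.0]] [[0.369, -0.8981, -0.2391, 0.292], [-0.9294, -0.3563, -0.0961, -0.556], [0.0012, 0.2577, -0.9662, 0.3735], [0.0, 0.0, 0.0, 1.0]] 3
sieve_grip []
sieve_slot []
caddy_grip []
caddy_slot [([276.1, 87.4], 0.41)]
blade_seat []
pin_a_seat []
pin_b_seat []
tin_l_mid []
rail []
```

View pics/side0.png

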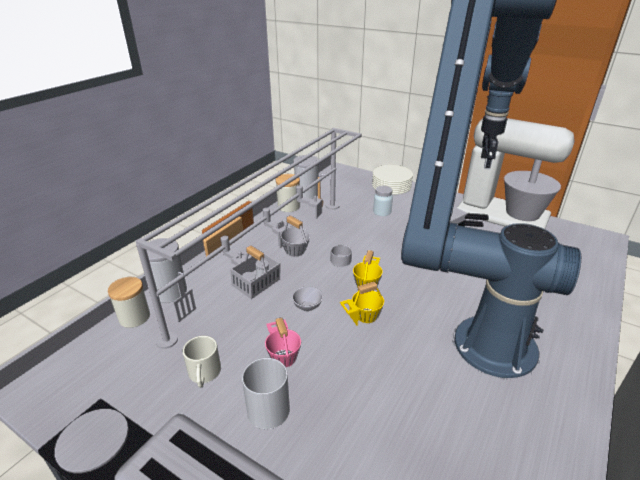

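View pics/top0.png

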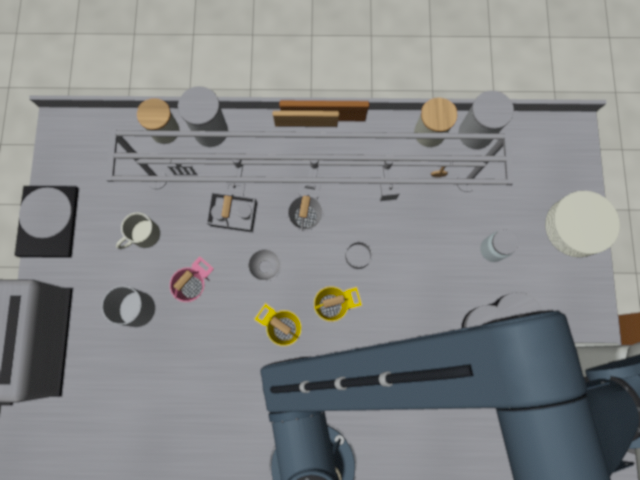

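View pics/wrist0.png

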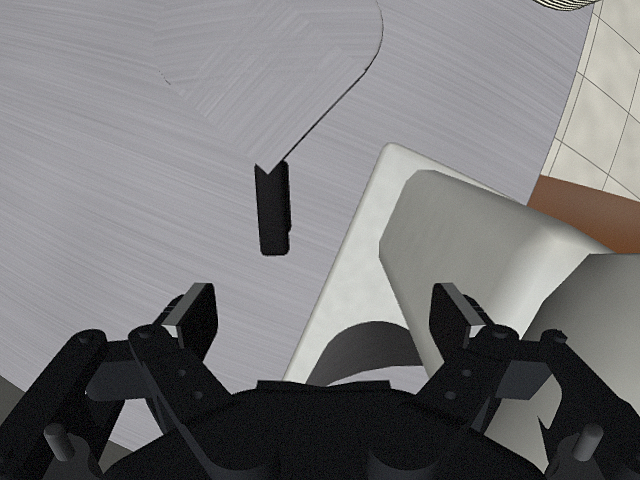

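```bash
cat > h.py <<'E'
import numpy as np,cv2
from scipy.spatial.transform import Rotation as R
def ray(p,uv,fish=False):
    K=p["K"];T=p["world_from_camera"];x=(uv[0]-K[0,2])/K[0,0];y=(uv[1]-K[1,2])/K[1,1]
    if fish:
        r=np.hypot(x,y);d=np.array([np.sin(r)*x/r,np.sin(r)*y/r,np.cos(r)])
    else: d=np.array([x,y,1.])
    d=T[:3,:3]@d;return T[:3,3],d/np.linalg.norm(d)
def atz(p,uv,z,fish=False):
    o,d=ray(p,uv,fish);return o+d*(z-o[2])/d[2]
def proj(p,X,fish=False):
    T=p["world_from_camera"];K=p["K"];c=T[:3,:3].T@(np.asarray(X)-T[:3,3])
    if fish:
        rr=np.hypot(c[0],c[1]);th=np.arctan2(rr,c[2]);return np.array([K[0,2]+K[0,0]*th*c[0]/rr,K[1,2]+K[1,1]*th*c[1]/rr])
    return np.array([K[0,2]+K[0,0]*c[0]/c[2],K[1,2]+K[1,1]*c[1]/c[2]])
def tri(rays):
    A=np.zeros((3,3));b=np.zeros(3)
    for o,d in rays:
        P=np.eye(3)-np.outer(d,d);A+=P;b+=P@o
    X=np.linalg.solve(A,b);return X,[np.linalg.norm(np.cross(X-o,d)) for o,d in rays]
def step(s,tp,tq):
    "tool-frame delta from state to target pos, quat/R"
    r=R.from_quat(s["tool_rot"]);t=tq if isinstance(tq,R) else R.from_quat(tq)
    return r.inv().apply(np.array(tp)-s["tcp_pos"]),np.degrees((r.inv()*t).as_rotvec())
E
python3 - <<'E'
from station import manip
from h import *
s=manip.snapshot("side");t=manip.snapshot("top")
def two(n,a,b):
    X,e=tri([ray(s,a),ray(t,b)]);print(n,X.round(4),np.round(e,4))
two("sievegrip",(293.7,223.3),(304,206))
two("caddygrip",(255.5,253.1),(228.2,206.6))
two("blade",(281.8,223.8),(304.1,184.9))
two("pina",(243.6,257.3),(234,186.9))
two("pinb",(315.9,200.7),(390.5,188))
for n,u in [("blade",(304.1,184.9)),("pina",(234,186.9)),("pinb",(390.5,188))]: print(n,atz(t,u,.15))
for n,uv in [("pillarL",(110,181)),("railR",(510,183))]: print(n,atz(t,uv,.315))
T=t["img"];cv2.imwrite("pics/topc.png",cv2.resize(T[120:260,160:460],None,fx=2.6,fy=2.6,interpolation=cv2.INTER_CUBIC)[:,:,::-1])
S=s["img"];cv2.imwrite("pics/sidec.png",cv2.resize(S[150:320,200:360],None,fx=3.5,fy=3.5,interpolation=cv2.INTER_CUBIC)[:,:,::-1])
E
```

```text
sievegrip [0.6176 0.0266 0.1898] [0.002 0.002]
caddygrip [0.6146 0.207  0.1914] [0.0012 0.0012]
blade [0.6703 0.025  0.1722] [0.0079 0.0079]
pina [0.6722 0.1996 0.1526] [0.0055 0.0055]
pinb [ 0.6765 -0.1858  0.1504] [0.0026 0.0026]
blade [0.68503853 0.02910664 0.15      ]
pina [0.67817491 0.20283402 0.15      ]
pinb [ 0.67908268 -0.18487311  0.15      ]
pillarL [0.63570709 0.44330853 0.315     ]
railR [ 0.63950008 -0.41797842  0.315     ]
```

View pics/topc.png

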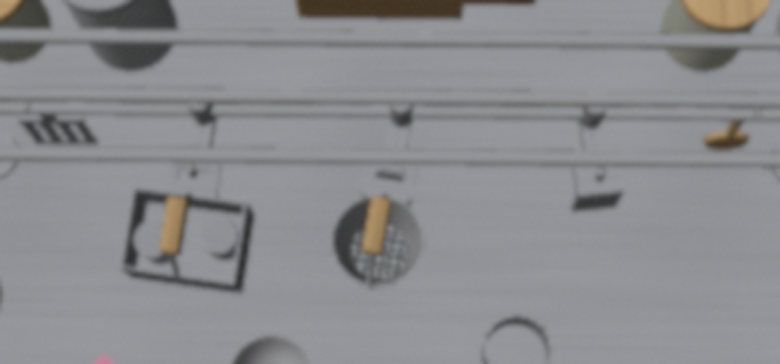

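View pics/sidec.png

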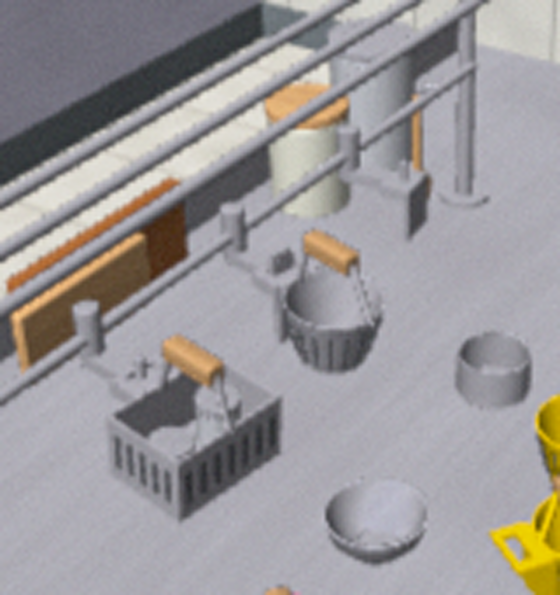

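```bash
cat >> h.py <<'E'
from scipy.linalg import expm,logm
def Rt(yaw,tilt):
    t=np.radians(tilt);return R.from_euler('z',yaw,degrees=True)*R.from_matrix(np.array([[np.cos(t),0,np.sin(t)],[0,-1,0],[np.sin(t),0,-np.cos(t)]]).T.T@np.eye(3)) if False else R.from_euler('z',yaw,degrees=True)*R.from_matrix(np.column_stack([[np.cos(t),0,np.sin(t)],[0,-1,0],[np.sin(t),0,-np.cos(t)]]))
def M(p,r):
    T=np.eye(4);T[:3,:3]=r.as_matrix();T[:3,3]=p;return T
def plan(s,tp,tr,n=None):
    "n identical rows from state to target"
    A=M(s["tcp_pos"],R.from_quat(s["tool_rot"]));D=np.linalg.inv(A)@M(tp,tr)
    if n is None: n=int(max(np.ceil(np.linalg.norm(D[:3,3])/.055),np.ceil(np.degrees(R.from_matrix(D[:3,:3]).magnitude())/9.5),1))
    d=expm(np.real(logm(D))/n)
    print("n",n,"row",np.round(d[:3,3],4).tolist(),np.round(np.degrees(R.from_matrix(d[:3,:3]).as_rotvec()),2).tolist())
    return n
def pose(s):
    r=R.from_quat(s["tool_rot"]).as_matrix();z=r[:,2];
    yaw=np.degrees(np.arctan2(r[0,1],-r[1,1]));tilt=np.degrees(np.arctan2(np.hypot(z[0],z[1]),-z[2]))
    return s["tcp_pos"].round(4).tolist(),"yaw",round(yaw,2),"tilt",round(tilt,2),"roll",round(np.degrees(np.arcsin(r[2,1])),2),"grasp",(s["tcp_pos"]+.006*z).round(4).tolist(),"F",s["force"].round(1).tolist(),"gap",round(s["finger_gap"],3),"t",round(s["t"],2)
E
python3 - <<'E'
from station import manip
from h import *
s=manip.sense();print(pose(s))
plan(s,[.52,.02,.31],Rt(0,38),14)
E
```

```text
([0.2311, -0.5806, 0.2563], 'yaw', np.float64(21.7), 'tilt', np.float64(0.0), 'roll', np.float64(-0.0), 'grasp', [0.2311, -0.5806, 0.2503], 'F', [-0.3, 1.3, 0.5], 'gap', 1.001, 't', 1.6)
n 14 row [0.0296, -0.0379, 0.0045] [-0.51, 2.68, 1.49]
```

>>> {"name": "play_rows", "arguments": {
  "steps": [
    [[0.0296,-0.0379,0.0045,-0.51,2.68,1.49],[0.0296,-0.0379,0.0045,-0.51,2.68,1.49],[0.0296,-0.0379,0.0045,-0.51,2.68,1.49],[0.0296,-0.0379,0.0045,-0.51,2.68,1.49],[0.0296,-0.0379,0.0045,-0.51,2.68,1.49],[0.0296,-0.0379,0.0045,-0.51,2.68,1.49],[0.0296,-0.0379,0.0045,-0.51,2.68,1.49],[0.0296,-0.0379,0.0045,-0.51,2.68,1.49],[0.0296,-0.0379,0.0045,-0.51,2.68,1.49],[0.0296,-0.0379,0.0045,-0.51,2.68,1.49]]
  ]
}}

```text
t: 2.85
tcp_pos: [0.4207, -0.1382, 0.2668]
tool_rot: [0.97, 0.054, 0.236, -0.0]
force: [0.8, 0.1, -0.3]
finger_gap: 1.002
```

>>> {"name": "play_rows", "arguments": {
  "steps": [
    [[0.0296,-0.0379,0.0045,-0.51,2.68,1.49],[0.0296,-0.0379,0.0045,-0.51,2.68,1.49],[0.0296,-0.0379,0.0045,-0.51,2.68,1.49],[0.0296,-0.0379,0.0045,-0.51,2.68,1.49],[0,0,0,0,0,0],[0,0,0,0,0,0]]
  ]
}}

```text
t: 3.6
tcp_pos: [0.5196, 0.0203, 0.3094]
tool_rot: [0.946, 0.001, 0.325, -0.0]
force: [-0.6, 0.4, -0.5]
finger_gap: 0.997
```

```bash
cat > look.py <<'E'
import sys
from station import manip
from h import *
def look(tag,labels,cam="wrist"):
    s=manip.sense();print(pose(s))
    p=manip.snapshot(cam);cv2.imwrite(f"pics/{tag}.png",p["img"][:,:,::-1])
    for l in labels: print(l,[(np.round(d["point"],1).tolist(),round(d["score"],2)) for d in manip.pinpoint(l,p)])
    np.savez(f"pics/{tag}.npz",K=p["K"],world_from_camera=p["world_from_camera"],img=p["img"])
    return s,p
if __name__=="__main__": look(sys.argv[1],sys.argv[2:])
E
python3 look.py w1 sieve_grip sieve_slot caddy_grip caddy_slot blade_seat pin_a_seat pin_b_seat
```

```text
([0.5196, 0.0203, 0.3094], 'yaw', np.float64(0.11), 'tilt', np.float64(37.93), 'roll', np.float64(-0.02), 'grasp', [0.5233, 0.0203, 0.3047], 'F', [-0.6, 0.4, -0.5], 'gap', 0.997, 't', 3.6)
sieve_grip [([318.8, 213.9], 0.8)]
sieve_slot [([329.2, 175.9], 0.97)]
caddy_grip [([100.4, 220.3], 0.85), ([330.0, 177.6], 0.59)]
caddy_slot [([143.9, 178.7], 0.75), ([18.7, 419.3], 0.75), ([525.8, 179.9], 0.65), ([331.0, 177.5], 0.23), ([228.3, 373.7], 0.18)]
blade_seat [([98.6, 222.2], 0.64), ([329.5, 175.2], 0.55), ([318.3, 213.6], 0.49)]
pin_a_seat [([140.5, 177.6], 0.92)]
pin_b_seat [([524.7, 178.2], 0.77)]
```

View pics/w1.png

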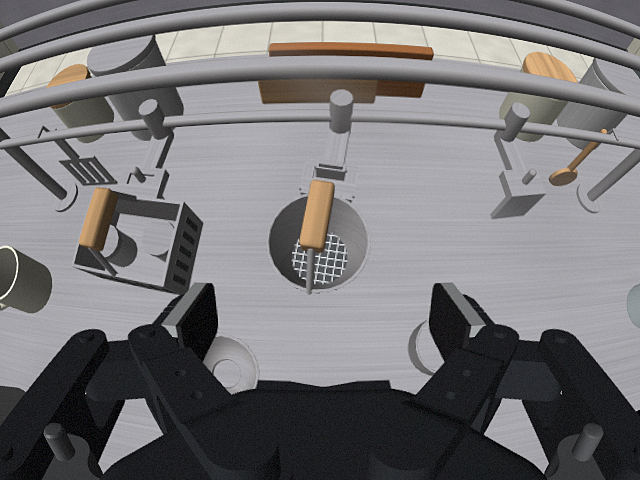

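Run:
```python
from h import *
p=dict(np.load("pics/w1.npz"));t=dict(np.load("pics/w1.npz"))
f=lambda u,z:atz(p,u,z,True).round(4).tolist()
print("grip",f((318.8,213.9),.194),"slot",f((329.2,175.9),.152))
print("bar ends top", f((320,183),.201),f((312,246),.206))
print("caddy grip",f((98,219),.194),"pinA",f((140.5,177.6),.15),"pinB",f((524.7,178.2),.15))
I=p["img"]
for n,(a,b,c,d) in dict(c=(70,180,270,390),a=(80,310,50,230),b=(90,240,460,640)).items():
    im=I[a:b,c:d];k=min(800//im.shape[1],600//im.shape[0]);cv2.imwrite(f"pics/w1{n}.png",cv2.resize(im,None,fx=k,fy=k,interpolation=cv2.INTER_CUBIC)[:,:,::-1]);print(n,k)
```

```text
grip [0.617, 0.0239, 0.194] slot [0.6754, 0.0152, 0.152]
bar ends top [0.6393, 0.023, 0.201] [0.5872, 0.0282, 0.206]
caddy grip [0.6139, 0.2098, 0.194] pinA [0.6795, 0.2036, 0.15] pinB [0.6806, -0.1855, 0.15]
c 5
a 2
b 4
```

View pics/w1b.png

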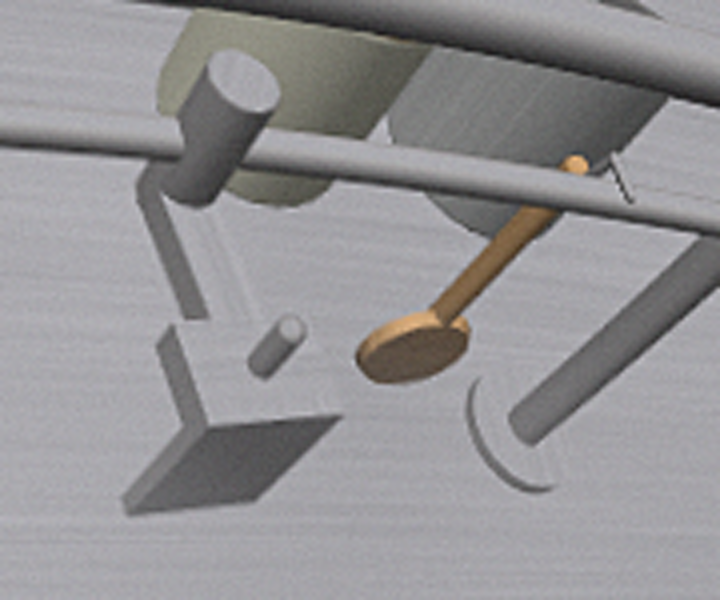

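View pics/w1a.png

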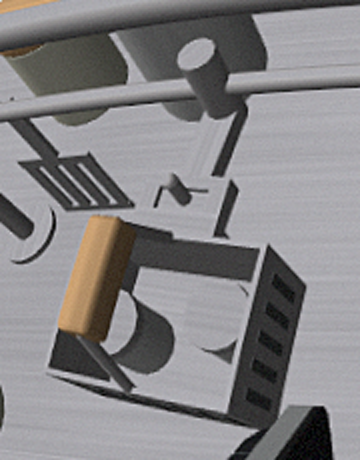

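Run:
```python
from h import *
p=dict(np.load("pics/w1.npz"))
im=p["img"][140:300,250:390];cv2.imwrite("pics/w1d.png",cv2.resize(im,None,fx=3.7,fy=3.7,interpolation=cv2.INTER_CUBIC)[:,:,::-1])
```

```text
(no output)
```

View pics/w1d.png

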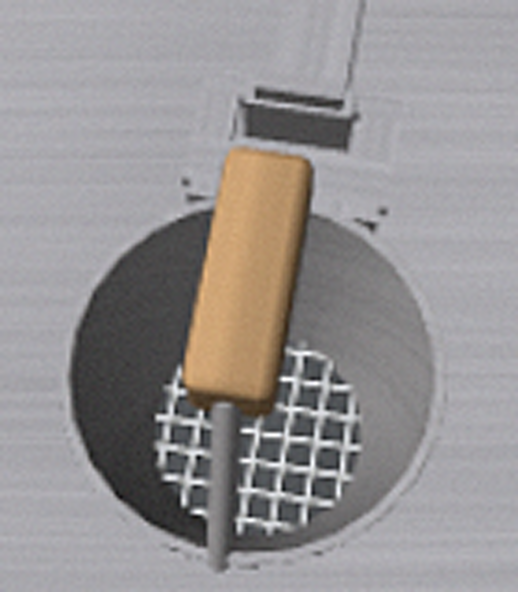

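Run:
```python
from h import *
p=dict(np.load("pics/w1.npz"))
f=lambda u,z:atz(p,u,z,True)
def seg(n,a,b,za,zb=None):
    A=f(a,za);B=f(b,zb or za);d=B-A;print(n,A.round(4),B.round(4),"len",np.linalg.norm(d).round(4),"ang",np.degrees(np.arctan2(d[1],d[0])).round(2))
d=lambda x,y:(250+x/3.7,140+y/3.7)
seg("L",d(187,385),d(228,155),.199,.204);seg("R",d(270,395),d(310,165),.199,.204)
seg("blade top",d(355,116),d(245,104),.171)
seg("blade back",d(343,102),d(255,89),.171)
b=lambda x,y:(460+x/4,90+y/4)
seg("pinB front",b(342,415),b(205,428),.15)
print("pinB top",f(b(290,328),.171),"base",f(b(263,372),.15), "leg bottoms");seg("leg",b(258,501),b(125,515),.096)
seg("pinB left side edge",b(205,428),b(172,322),.15)
a=lambda x,y:(50+x/2,80+y/2)
seg("caddy bar L",a(60,328),a(92,215),.199,.204);seg("caddy bar R",a(105,340),a(134,225),.199,.204)
seg("caddy rim R",a(230,410),a(268,246),.150,.153)
seg("caddy rim far",a(268,246),a(112,215),.154)
print("pinA top",f(a(172,177),.171));
seg("caddy rim near",a(230,410),a(50,375),.145)
seg("pinA side",a(217,235),a(238,183),.15)
```

```text
L [0.5913 0.0365 0.199 ] [0.6385 0.0292 0.204 ] len 0.0481 ang -8.71
R [0.5893 0.0208 0.199 ] [0.6363 0.0128 0.204 ] len 0.0479 ang -9.57
blade top [0.6685 0.0012 0.171 ] [0.6717 0.0267 0.171 ] len 0.0257 ang 82.84
blade back [0.6724 0.0038 0.171 ] [0.6759 0.0244 0.171 ] len 0.0208 ang 80.2
pinB front [ 0.6634 -0.2071  0.15  ] [ 0.6581 -0.1633  0.15  ] len 0.0442 ang 96.93
pinB top [ 0.67516922 -0.18221601  0.171     ] base [ 0.6749095  -0.18523957  0.15      ] leg bottoms
leg [ 0.6643 -0.21    0.096 ] [ 0.6594 -0.1646  0.096 ] len 0.0457 ang 96.2
pinB left side edge [ 0.6581 -0.1633  0.15  ] [ 0.6884 -0.1612  0.15  ] len 0.0304 ang 3.95
caddy bar L [0.5893 0.2192 0.199 ] [0.6388 0.2134 0.204 ] len 0.0501 ang -6.77
caddy bar R [0.5847 0.1943 0.199 ] [0.633  0.1894 0.204 ] len 0.0488 ang -5.74
caddy rim R [0.5714 0.1562 0.15  ] [0.6482 0.1483 0.153 ] len 0.0774 ang -5.9
caddy rim far [0.6477 0.1479 0.154 ] [0.6675 0.2406 0.154 ] len 0.0948 ang 77.94
pinA top [0.67699712 0.19820445 0.171     ]
caddy rim near [0.5726 0.1586 0.145 ] [0.5847 0.2635 0.145 ] len 0.1056 ang 83.42
pinA side [0.6563 0.1777 0.15  ] [0.6851 0.1724 0.15  ] len 0.0293 ang -10.53
```

Run:
```python
from station import manip
from h import *
s=manip.sense();r=Rt(-8.5,42);z=r.as_matrix()[:,2];g=np.array([.615,.0245,.194])
plan(s,g-.006*z-.06*z,r)
```

```text
n 2 row [-0.0011, -0.0069, 0.0419] [-2.73, 2.02, 3.23]
```

>>> {"name": "play_rows", "arguments": {
  "steps": [
    [[-0.0011,-0.0069,0.0419,-2.73,2.02,3.23],[-0.0011,-0.0069,0.0419,-2.73,2.02,3.23],[0,0,0,0,0,0],[0,0,0,0,0,0]]
  ]
}}

```text
t: 4.5
tcp_pos: [0.5738, 0.03, 0.2505]
tool_rot: [0.933, -0.068, 0.353, 0.025]
force: [0.1, -0.3, -0.5]
finger_gap: 0.995
```

```bash
python3 look.py w2 sieve_grip sieve_slot
python3 - <<'E'
from h import *
p=dict(np.load("pics/w2.npz"))
f=lambda u,z:atz(p,u,z,True).round(4).tolist()
print(proj(p,[.615,.0245,.194],True))
im=p["img"][100:350,170:470];cv2.imwrite("pics/w2d.png",cv2.resize(im,None,fx=2.4,fy=2.4,interpolation=cv2.INTER_CUBIC)[:,:,::-1])
E
```

```text
([0.5738, 0.03, 0.2505], 'yaw', np.float64(-8.26), 'tilt', np.float64(41.43), 'roll', np.float64(-0.11), 'grasp', [0.5777, 0.0294, 0.246], 'F', [0.1, -0.3, -0.5], 'gap', 0.995, 't', 4.5)
sieve_grip [([321.6, 269.8], 0.72)]
sieve_slot [([326.1, 211.2], 0.93), ([92.4, 243.7], 0.64)]
[322.99697983 268.35485692]
```

View pics/w2d.png

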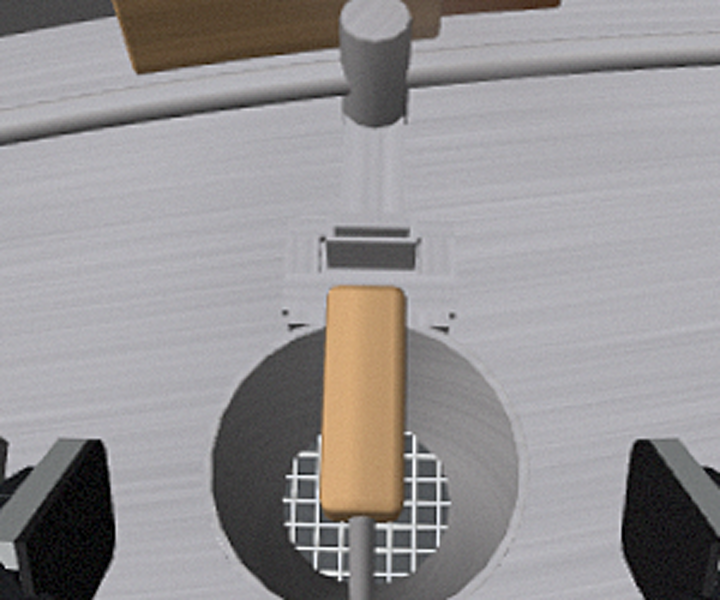

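>>> {"name": "play_rows", "arguments": {
  "steps": [
    [[0,0,0.02,0,0.2,0.2],[0,0,0.02,0,0,0.2],[0.0,0,0.02,0,0,0],[0,0,0,0,0,0]]
  ]
}}

```text
t: 5.15
tcp_pos: [0.6205, 0.0244, 0.2167]
tool_rot: [0.936, -0.071, 0.343, 0.022]
force: [0.8, -0.7, -0.7]
finger_gap: 0.999
```

```bash
python3 look.py w3 sieve_grip sieve_slot
```

```text
([0.6205, 0.0244, 0.2167], 'yaw', np.float64(-8.55), 'tilt', np.float64(40.22), 'roll', np.float64(-0.47), 'grasp', [0.6243, 0.0239, 0.2121], 'F', [0.8, -0.7, -0.7], 'gap', 0.999, 't', 5.15)
sieve_grip [([325.9, 342.9], 0.67)]
sieve_slot [([328.3, 249.1], 0.67)]
```

View pics/w3.png

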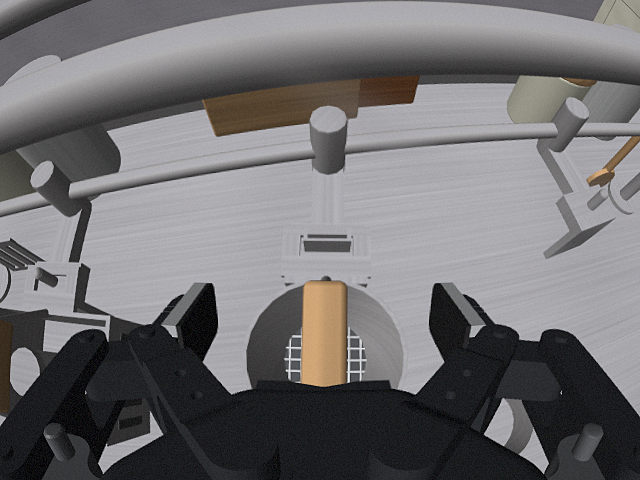

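Run:
```python
from station import manip
from h import *
s=manip.sense();print(s["q"].round(3),s["qd"].round(3),s["tau"].round(2))
```

```text
[-1.400e-01  4.730e-01  1.966e+00  8.850e-01  1.000e-03  6.980e-01] [ 0.001 -0.014  0.006  0.    -0.001 -0.   ] [ -0.12 -35.04 -11.75   0.    -1.44  -0.  ]
```

Run:
```python
from station import manip
from h import *
p=dict(np.load("pics/w3.npz"))
print(atz(p,(325.9,342.9),.194,True),atz(p,(328.3,249.1),.152,True))
def seg(n,a,b,za,zb=None):
    A=atz(p,a,za,True);B=atz(p,b,zb or za,True);d=B-A;print(n,A.round(4),B.round(4),"len",np.linalg.norm(d).round(4),"ang",np.degrees(np.arctan2(d[1],d[0])).round(2))
seg("L",(303,350),(306,283),.20,.205);seg("R",(347,350),(345.5,283),.20,.205)
seg("blade top front",(354,243),(302,243),.171)
s=manip.sense();r=Rt(-8.5,33);z=r.as_matrix()[:,2];g=np.array([.615,.0245,.194])
plan(s,g-.006*z-.03*z,r,2)
```

```text
[0.61574049 0.0246172  0.194     ] [0.67410394 0.01427118 0.152     ]
L [0.6134 0.0341 0.2   ] [0.6394 0.0291 0.205 ] len 0.027 ang -10.98
R [0.6108 0.017  0.2   ] [0.637  0.0134 0.205 ] len 0.0269 ang -7.74
blade top front [0.6677 0.0019 0.171 ] [0.6719 0.0286 0.171 ] len 0.027 ang 81.2
n 2 row [-0.007, 0.0005, -0.0098] [-0.19, -3.6, -0.15]
```

>>> {"name": "play_rows", "arguments": {
  "steps": [
    [[-0.007,0.0005,-0.0098,-0.19,-3.6,-0.15],[-0.007,0.0005,-0.0098,-0.19,-3.6,0.2],[0,0,0,0,0,0],[0,0,0,0,0,0]]
  ]
}}

```text
t: 5.8
tcp_pos: [0.6118, 0.0339, 0.222]
tool_rot: [0.944, -0.067, 0.323, 0.007]
force: [0.4, 0.4, 0.7]
finger_gap: 0.997
```

Run:
```python
from station import manip
from h import *
s=manip.sense();print(pose(s),s["q"].round(3))
r=Rt(-9,33);z=r.as_matrix()[:,2];g=np.array([.6155,.0245,.194])
plan(s,g-.006*z,r,3)
```

```text
([0.6118, 0.0339, 0.222], 'yaw', np.float64(-7.56), 'tilt', np.float64(37.66), 'roll', np.float64(-1.75), 'grasp', [0.6154, 0.0336, 0.2172], 'F', [0.4, 0.4, 0.7], 'gap', 0.997, 't', 5.8) [-0.14   0.45   1.953  0.342  0.087  1.243]
n 3 row [-0.004, 0.0031, 0.0065] [-0.75, -1.53, 0.06]
```

Run:
```python
from station import manip
from h import *
s=manip.sense()
r=Rt(-9,33);z=r.as_matrix()[:,2];g=np.array([.6155,.0245,.194])
plan(s,g-.006*z-.075*z,r,4)
```

```text
n 4 row [-0.002, 0.0018, -0.0139] [-0.56, -1.15, 0.04]
```

>>> {"name": "play_rows", "arguments": {
  "steps": [
    [[-0.002,0.0018,-0.0139,-0.56,-1.15,0.04],[-0.002,0.0018,-0.0139,-0.56,-1.15,0.04],[-0.002,0.0018,-0.0139,-0.56,-1.15,0.04],[-0.002,0.0018,-0.0139,-0.56,-1.15,0.04],[0,0,0,0,0,0],[0,0,0,0,0,0]]
  ]
}}

```text
t: 6.55
tcp_pos: [0.5722, 0.0315, 0.2616]
tool_rot: [0.956, -0.075, 0.283, 0.022]
force: [-0.0, -1.0, -1.0]
finger_gap: 1.0
```

Run:
```python
from station import manip
from h import *
s=manip.sense();print(pose(s),s["q"].round(3))
r=Rt(-9,33);z=r.as_matrix()[:,2];g=np.array([.6155,.0245,.194])
plan(s,g-.006*z,r,4)
plan(s,g-.006*z-.06*z,r,4)
```

```text
([0.5722, 0.0315, 0.2616], 'yaw', np.float64(-8.97), 'tilt', np.float64(32.96), 'roll', np.float64(-0.02), 'grasp', [0.5754, 0.031, 0.2565], 'F', [-0.0, -1.0, -1.0], 'gap', 1.0, 't', 6.55) [-0.134  0.331  1.946 -0.041  0.291  1.629]
n 4 row [0.0, 0.0, 0.0186] [-0.01, 0.01, 0.0]
n 4 row [-0.0, 0.0, 0.0036] [-0.01, 0.01, 0.0]
```

>>> {"name": "play_rows", "arguments": {
  "steps": [
    [[0,0,0.0186,0,0,0],[0,0,0.0186,0,0,0],[0,0,0.0186,0,0,0],[0,0,0.0186,0,0,0],[0,0,0,0,0,0],[0,0,0,0,0,0]]
  ]
}}

```text
t: 7.3
tcp_pos: [0.6119, 0.0251, 0.1993]
tool_rot: [0.956, -0.075, 0.283, 0.022]
force: [-0.6, 0.1, 0.0]
finger_gap: 1.0
```

```bash
python3 - <<'E'
from station import manip
from h import *
s=manip.sense();print(pose(s),s["q"].round(3))
r=Rt(-9,33);z=r.as_matrix()[:,2];g=np.array([.6155,.0245,.194])
plan(s,g-.006*z,r,1)
E
python3 look.py w4 sieve_grip
```

```text
([0.6119, 0.0251, 0.1993], 'yaw', np.float64(-8.97), 'tilt', np.float64(32.93), 'roll', np.float64(0.01), 'grasp', [0.6151, 0.0246, 0.1943], 'F', [-0.6, 0.1, 0.0], 'gap', 1.0, 't', 7.3) [-0.136  0.488  1.914 -0.068  0.165  1.655]
n 1 row [0.0002, 0.0001, 0.0004] [-0.01, 0.07, 0.03]
([0.6119, 0.0251, 0.1993], 'yaw', np.float64(-8.97), 'tilt', np.float64(32.93), 'roll', np.float64(0.01), 'grasp', [0.6151, 0.0246, 0.1943], 'F', [-0.6, 0.1, 0.0], 'gap', 1.0, 't', 7.3)
sieve_grip [([323.3, 312.4], 0.89), ([324.3, 200.3], 0.6)]
```

View pics/w4.png

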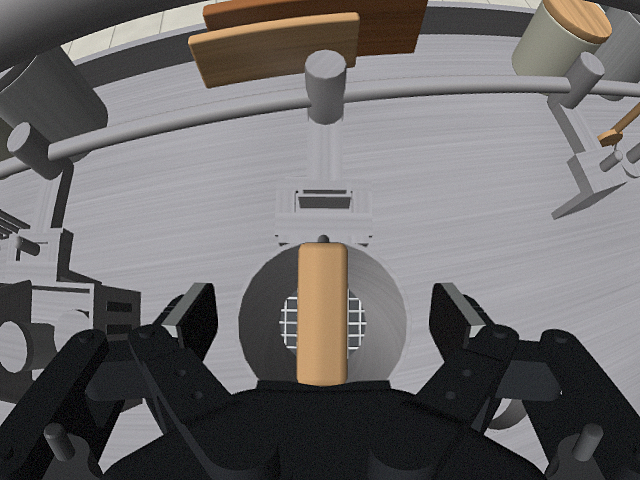

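>>> {"name": "play_rows", "arguments": {
  "steps": [
    [[0,0,0,0,0,0],[0,0,0,0,0,0],[0,0,0,0,0,0],[0,0,0,0,0,0],[0,0,0,0,0,0],[0,0,0,0,0,0]]
  ],
  "fingers": 0,
  "squeeze": 60
}}

```text
t: 8.15
tcp_pos: [0.6122, 0.0251, 0.1998]
tool_rot: [0.956, -0.075, 0.283, 0.022]
force: [-2.5, 0.7, 3.8]
finger_gap: 0.201
```

```bash
python3 look.py w5 sieve_grip sieve_slot blade_seat
python3 - <<'E'
from station import manip
from h import *
s=manip.sense()
# level about slot seat by 5deg
r0=R.from_quat(s["tool_rot"]);ax=np.array([np.sin(np.radians(9)),np.cos(np.radians(9)),0])
c=np.array([.674,.0145,.152]);
for a in (5,):
    q=R.from_rotvec(np.radians(a)*ax);tp=c+q.apply(s["tcp_pos"]-c);print(tp)
    plan(s,tp,q*r0,2)
E
```

```text
([0.6122, 0.0251, 0.1998], 'yaw', np.float64(-8.97), 'tilt', np.float64(32.99), 'roll', np.float64(0.01), 'grasp', [0.6154, 0.0246, 0.1948], 'F', [-2.5, 0.7, 3.8], 'gap', 0.201, 't', 8.15)
sieve_grip [([323.8, 316.2], 0.77), ([320.8, 205.8], 0.71)]
sieve_slot [([324.6, 205.8], 0.75)]
blade_seat [([323.9, 202.2], 0.83)]
[0.61649999 0.02437364 0.20509285]
n 2 row [0.0033, 0.0, -0.0011] [0.0, -2.5, 0.0]
```

View pics/w5.png

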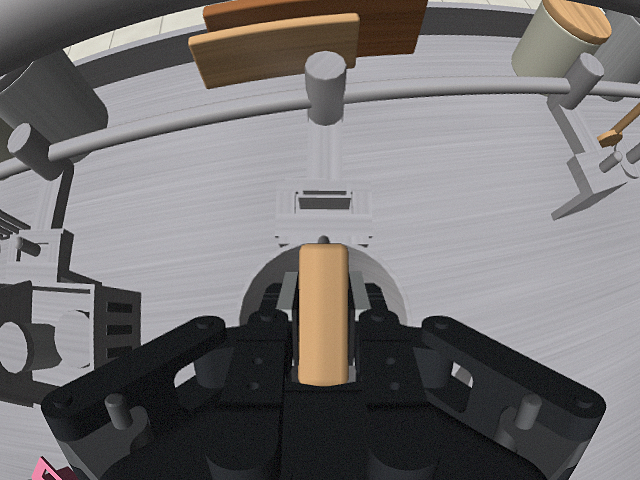

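>>> {"name": "play_rows", "arguments": {
  "steps": [
    [[0.0033,0,-0.0011,0,-2.5,0],[0.0033,0,-0.0011,0,-2.5,0],[0,0,0,0,0,0],[0.0047,0,-0.0088,0,0,0],[0.0047,0,-0.0088,0,0,0],[0.0052,0,-0.0097,0,0,0],[0,0,0,0,0,0]]
  ]
}}

```text
t: 9.22
tcp_pos: [0.6169, 0.0245, 0.2373]
tool_rot: [0.967, -0.076, 0.242, 0.019]
force: [-0.3, -0.1, -2.0]
finger_gap: 0.201
```

```bash
python3 look.py w6 sieve_slot blade_seat;python3 look.py w6 pin_b_seat
```

```text
([0.6169, 0.0245, 0.2373], 'yaw', np.float64(-8.96), 'tilt', np.float64(28.09), 'roll', np.float64(0.01), 'grasp', [0.6197, 0.024, 0.232], 'F', [-0.3, -0.1, -2.0], 'gap', 0.201, 't', 9.22)
sieve_slot [([322.0, 204.8], 0.93), ([84.3, 462.6], 0.61)]
blade_seat []
([0.6161, 0.0245, 0.2357], 'yaw', np.float64(-8.97), 'tilt', np.float64(27.91), 'roll', np.float64(0.02), 'grasp', [0.6189, 0.024, 0.2304], 'F', [0.1, 0.2, -1.8], 'gap', 0.201, 't', 9.38)
pin_b_seat [([0.1, 364.6], 0.65), ([583.5, 177.0], 0.56)]
```

View pics/w6.png

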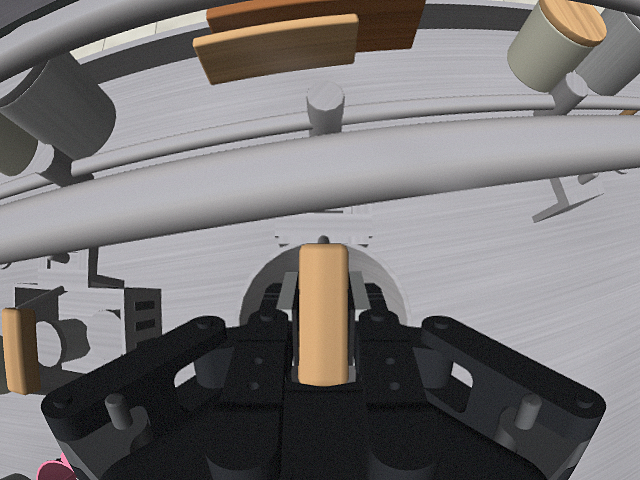

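>>> {"name": "play_rows", "arguments": {
  "steps": [
    [[-0.0177,0,-0.0094,0,0,0],[-0.0177,0,-0.0094,0,0,0],[-0.0177,0,-0.0094,0,0,0],[0,0,0,0,0,0],[0,0,0,0,0,0]]
  ]
}}

```text
t: 10.1
tcp_pos: [0.5586, 0.0335, 0.2363]
tool_rot: [0.967, -0.076, 0.242, 0.019]
force: [-0.4, -0.1, -2.9]
finger_gap: 0.201
```

```bash
python3 look.py w7 sieve_slot blade_seat pin_b_seat pin_a_seat;python3 - <<'E'
from h import *
p=dict(np.load("pics/w7.npz"))
im=p["img"][80:300,220:440];cv2.imwrite("pics/w7d.png",cv2.resize(im,None,fx=2.7,fy=2.7,interpolation=cv2.INTER_CUBIC)[:,:,::-1])
im=p["img"][60:240,460:640];cv2.imwrite("pics/w7e.png",cv2.resize(im,None,fx=3,fy=3,interpolation=cv2.INTER_CUBIC)[:,:,::-1])
E
```

```text
([0.5586, 0.0335, 0.2363], 'yaw', np.float64(-8.98), 'tilt', np.float64(28.08), 'roll', np.float64(0.01), 'grasp', [0.5613, 0.0331, 0.231], 'F', [-0.4, -0.1, -2.9], 'gap', 0.201, 't', 10.1)
sieve_slot [([324.9, 204.5], 0.87)]
blade_seat [([321.8, 131.7], 0.55)]
pin_b_seat [([565.4, 112.7], 0.88)]
pin_a_seat [([78.2, 182.0], 0.86)]
```

View pics/w7.png

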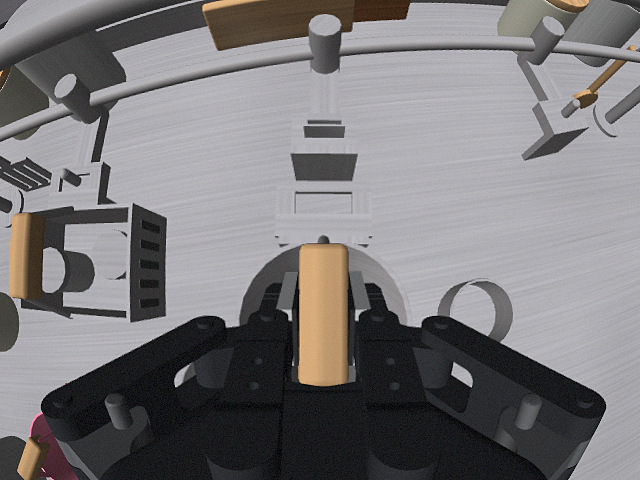

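View pics/w7d.png

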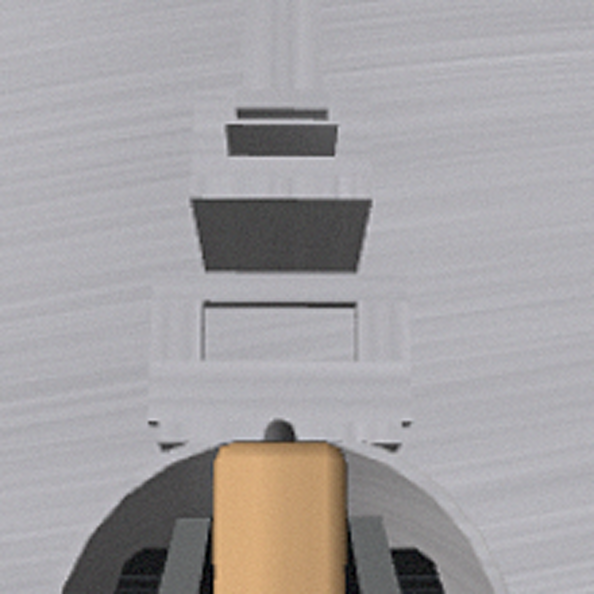

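View pics/w7e.png

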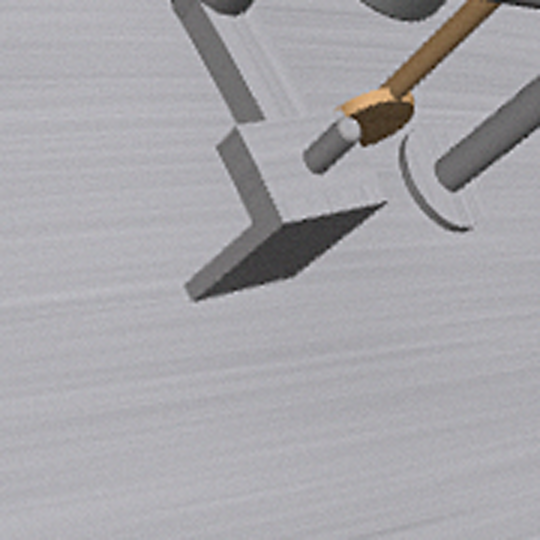

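Run:
```python
from h import *
p=dict(np.load("pics/w7.npz"))
f=lambda u,z:atz(p,u,z,True)
def seg(n,a,b,za,zb=None):
    A=f(a,za);B=f(b,zb or za);d=B-A;print(n,A.round(4),B.round(4),"mid",((A+B)/2).round(4),"len",np.linalg.norm(d).round(4),"ang",np.degrees(np.arctan2(d[1],d[0])).round(2))
d=lambda x,y:(220+x/2.7,80+y/2.7)
seg("shoulder front",d(372,199),d(191,199),.15)
seg("leg bottom",d(358,272),d(205,271),.096)
seg("tongue base front",d(334,156),d(231,156),.15)
seg("tongue top front",d(338,125),d(227,125),.171)
seg("tongue top back?",d(328,108),d(236,108),.171)
seg("slot far top",d(357,302),d(203,302),.1855)
seg("slot near top",d(358,362),d(202,362),.1855)
seg("plate",d(412,302),d(150,302),.1855)
e=lambda x,y:(460+x/3,60+y/3)
seg("B front",e(386,202),e(281,221),.15)
seg("B leg bot",e(296,275),e(193,300),.096)
print("pin top",f(e(348,131),.171),"pin base",f(e(315,167),.15))
seg("B left",e(281,221),e(236,127),.15)
```

```text
shoulder front [ 0.6585 -0.0048  0.15  ] [0.6653 0.0383 0.15  ] mid [0.6619 0.0167 0.15  ] len 0.0436 ang 81.03
leg bottom [ 0.6599 -0.0058  0.096 ] [0.6672 0.0383 0.096 ] mid [0.6635 0.0163 0.096 ] len 0.0447 ang 80.61
tongue base front [0.6714 0.0022 0.15  ] [0.6753 0.0271 0.15  ] mid [0.6734 0.0146 0.15  ] len 0.0252 ang 81.05
tongue top front [0.6686 0.0029 0.171 ] [0.6724 0.0275 0.171 ] mid [0.6705 0.0152 0.171 ] len 0.0249 ang 81.05
tongue top back? [0.6733 0.0043 0.171 ] [0.6765 0.0249 0.171 ] mid [0.6749 0.0146 0.171 ] len 0.0208 ang 81.05
slot far top [0.6215 0.0084 0.1855] [0.6262 0.0381 0.1855] mid [0.6238 0.0233 0.1855] len 0.03 ang 81.0
slot near top [0.6095 0.0104 0.1855] [0.6142 0.0399 0.1855] mid [0.6118 0.0252 0.1855] len 0.0299 ang 80.99
plate [ 0.6199 -0.0023  0.1855] [0.6279 0.0484 0.1855] mid [0.6239 0.023  0.1855] len 0.0512 ang 81.0
B front [ 0.6637 -0.2067  0.15  ] [ 0.6595 -0.1635  0.15  ] mid [ 0.6616 -0.1851  0.15  ] len 0.0434 ang 95.55
B leg bot [ 0.6646 -0.2098  0.096 ] [ 0.6596 -0.1653  0.096 ] mid [ 0.6621 -0.1876  0.096 ] len 0.0449 ang 96.38
pin top [ 0.67457507 -0.1805574   0.171     ] pin base [ 0.67513093 -0.18379353  0.15      ]
B left [ 0.6595 -0.1635  0.15  ] [ 0.688  -0.1608  0.15  ] mid [ 0.6738 -0.1622  0.15  ] len 0.0286 ang 5.44
```

```bash
cat >> h.py <<'E'
def Rz(a): return R.from_euler('z',a,degrees=True)
E
python3 - <<'E'
from station import manip
from h import *
s=manip.sense();print(s["q"].round(3))
vs=Rz(9).apply(np.array([.6178,.0242,.1815])-s["tcp_pos"]);print("vs",vs.round(4))
yaw=6;seat=np.array([.6765,-.1837,.15])
S=seat+Rz(yaw).apply([-.055,0,.0315])
tp=S-Rz(yaw).apply(vs);print(tp)
plan(s,tp,Rt(yaw,28),6)
E
```

```text
[-0.135  0.362  1.948 -0.032  0.343  1.62 ]
vs [ 0.0605  0.0001 -0.0544]
[ 0.5616268  -0.1958606   0.23592577]
n 6 row [0.0021, 0.0383, 0.0011] [1.17, 0.0, -2.2]
```

>>> {"name": "play_rows", "arguments": {
  "steps": [
    [[0.0021,0.0383,0.0011,1.17,0,-2.2],[0.0021,0.0383,0.0011,1.17,0,-2.2],[0.0021,0.0383,0.0011,1.17,0,-2.2],[0.0021,0.0383,0.0011,1.17,0,-2.2],[0.0021,0.0383,0.0011,1.17,0,-2.2],[0.0021,0.0383,0.0011,1.17,0,-2.2],[0,0,0,0,0,0],[0,0,0,0,0,0],[0,0,0,0,0,0]]
  ]
}}

```text
t: 11.48
tcp_pos: [0.5588, -0.1845, 0.2353]
tool_rot: [0.97, 0.046, 0.24, -0.012]
force: [-0.1, -0.8, -2.1]
finger_gap: 0.202
```

```bash
python3 look.py w8 sieve_slot pin_b_seat;python3 - <<'E'
from h import *
from station import manip
print(manip.sense()["q"].round(3))
p=dict(np.load("pics/w8.npz"))
im=p["img"][80:300,220:440];cv2.imwrite("pics/w8d.png",cv2.resize(im,None,fx=2.7,fy=2.7,interpolation=cv2.INTER_CUBIC)[:,:,::-1])
E
```

```text
([0.5588, -0.1845, 0.2353], 'yaw', np.float64(5.41), 'tilt', np.float64(27.77), 'roll', np.float64(-0.08), 'grasp', [0.5616, -0.1842, 0.23], 'F', [-0.1, -0.8, -2.1], 'gap', 0.202, 't', 11.47)
sieve_slot [([323.9, 203.5], 0.87), ([23.3, 436.1], 0.74)]
pin_b_seat [([340.5, 134.5], 0.73)]
[-0.662  0.409  1.854  0.604  0.6    0.357]
```

View pics/w8d.png

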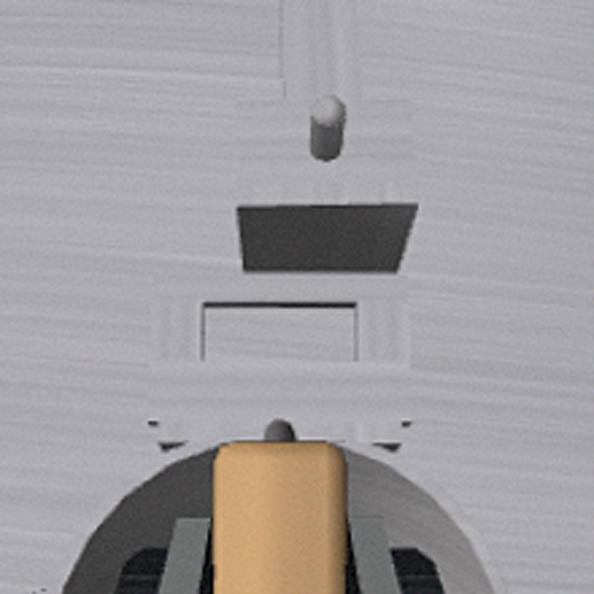

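Run:
```python
from h import *
from station import manip
p=dict(np.load("pics/w8.npz"));s=manip.sense()
f=lambda u,z:atz(p,u,z,True)
def seg(n,a,b,za,zb=None):
    A=f(a,za);B=f(b,zb or za);d=B-A;print(n,A.round(4),B.round(4),"mid",((A+B)/2).round(4),"len",np.linalg.norm(d).round(4),"ang",np.degrees(np.arctan2(d[1],d[0])).round(2))
d=lambda x,y:(220+x/2.7,80+y/2.7)
seg("shoulder front",d(417,204),d(237,206),.15)
seg("leg bottom",d(398,271),d(244,271),.096)
print("pin base front",f(d(326,160),.15),"pin top",f(d(328,109),.171))
zs=s["tcp_pos"][2]-.0544+.004
seg("slot far top",d(357,302),d(203,302),zs)
seg("slot near top",d(358,362),d(202,362),zs)
```

```text
shoulder front [ 0.6639 -0.2076  0.15  ] [ 0.6591 -0.1648  0.15  ] mid [ 0.6615 -0.1862  0.15  ] len 0.0431 ang 96.45
leg bottom [ 0.6669 -0.2089  0.096 ] [ 0.6626 -0.1643  0.096 ] mid [ 0.6648 -0.1866  0.096 ] len 0.0448 ang 95.58
pin base front [ 0.67337024 -0.18494412  0.15      ] pin top [ 0.67571727 -0.18431272  0.171     ]
slot far top [ 0.6254 -0.1931  0.1852] [ 0.6227 -0.1634  0.1852] mid [ 0.624  -0.1783  0.1852] len 0.0298 ang 95.36
slot near top [ 0.6134 -0.1942  0.1852] [ 0.6106 -0.1646  0.1852] mid [ 0.612  -0.1794  0.1852] len 0.0297 ang 95.35
```

Run:
```python
from h import *
from station import manip
s=manip.sense();print(pose(s))
vs=Rz(-5.41).apply(np.array([.618,-.1788,s["tcp_pos"][2]-.0544])-s["tcp_pos"]);print(vs.round(4))
yaw=6;seat=np.array([.677,-.1846,.15])
for off,n in (([-.030,0,.0315],3),([0,0,.0315],5)):
  S=seat+Rz(yaw).apply(off);tp=S-Rz(yaw).apply(vs);print(tp);plan(s,tp,Rt(yaw,28),n)
```

```text
([0.5591, -0.1847, 0.2356], 'yaw', np.float64(5.41), 'tilt', np.float64(27.81), 'roll', np.float64(-0.04), 'grasp', [0.5619, -0.1845, 0.2303], 'F', [0.2, 0.0, -2.4], 'gap', 0.198, 't', 11.62)
[ 0.0592  0.0004 -0.0544]
[ 0.5883723  -0.19428058  0.2359    ]
n 3 row [0.0083, 0.0041, 0.0043] [0.08, 0.06, -0.18]
[ 0.61820796 -0.19114473  0.2359    ]
n 5 row [0.0103, 0.0024, 0.0054] [0.05, 0.04, -0.11]
```

>>> {"name": "play_rows", "arguments": {
  "steps": [
    [[0.0103,0.0024,0.0054,0.05,0.04,-0.11],[0.0103,0.0024,0.0054,0.05,0.04,-0.11],[0.0103,0.0024,0.0054,0.05,0.04,-0.11],[0.0103,0.0024,0.0054,0.05,0.04,-0.11],[0.0103,0.0024,0.0054,0.05,0.04,-0.11],[0,0,0,0,0,0],[0,0,0,0,0,0]]
  ]
}}

```text
t: 12.5
tcp_pos: [0.6181, -0.1921, 0.2356]
tool_rot: [0.969, 0.05, 0.242, -0.013]
force: [0.6, -0.2, -2.7]
finger_gap: 0.201
```

```bash
python3 look.py w9 sieve_slot pin_b_seat;python3 - <<'E'
from h import *
p=dict(np.load("pics/w9.npz"))
im=p["img"][120:300,220:440];cv2.imwrite("pics/w9d.png",cv2.resize(im,None,fx=2.7,fy=2.7,interpolation=cv2.INTER_CUBIC)[:,:,::-1])
E
```

```text
([0.6181, -0.1921, 0.2356], 'yaw', np.float64(5.93), 'tilt', np.float64(28.0), 'roll', np.float64(-0.02), 'grasp', [0.6209, -0.1918, 0.2303], 'F', [0.6, -0.2, -2.7], 'gap', 0.201, 't', 12.5)
sieve_slot [([21.0, 474.4], 0.86)]
pin_b_seat []
```

View pics/w9d.png

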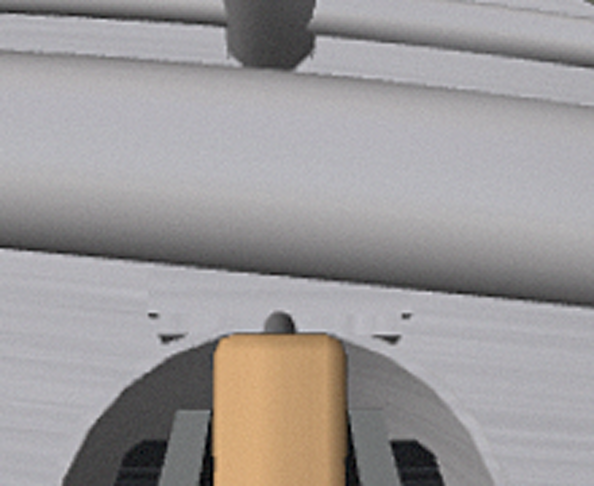

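>>> {"name": "play_rows", "arguments": {
  "steps": [
    [[-0.0033,-0.0008,0.0062,0,0,0],[-0.0033,0,0.0062,0,0,0],[0,0,0,0,0,0]]
  ]
}}

```text
t: 13.02
tcp_pos: [0.6176, -0.1911, 0.2206]
tool_rot: [0.969, 0.05, 0.241, -0.013]
force: [-0.6, -0.3, -1.9]
finger_gap: 0.203
```

```bash
python3 look.py w10 sieve_slot pin_b_seat;python3 - <<'E'
from h import *
p=dict(np.load("pics/w10.npz"))
im=p["img"][120:300,220:440];cv2.imwrite("pics/w10d.png",cv2.resize(im,None,fx=2.7,fy=2.7,interpolation=cv2.INTER_CUBIC)[:,:,::-1])
E
```

```text
([0.6176, -0.1911, 0.2206], 'yaw', np.float64(5.92), 'tilt', np.float64(27.93), 'roll', np.float64(-0.08), 'grasp', [0.6204, -0.1908, 0.2153], 'F', [-0.6, -0.3, -1.9], 'gap', 0.203, 't', 13.03)
sieve_slot [([14.5, 476.1], 0.91), ([322.5, 206.5], 0.74)]
pin_b_seat [([322.3, 211.8], 0.95), ([52.0, 188.2], 0.42)]
```

View pics/w10d.png

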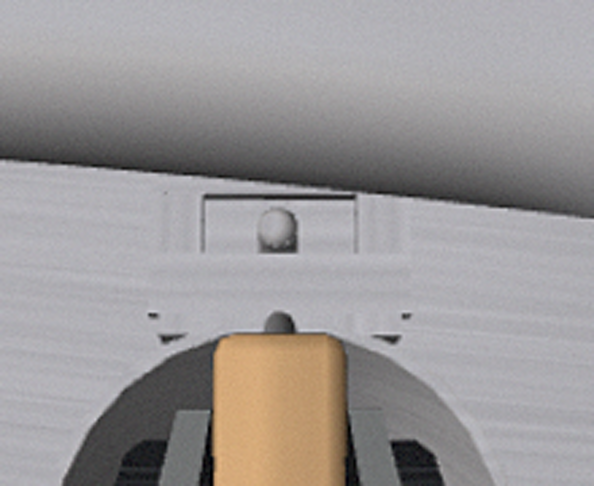

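>>> {"name": "play_rows", "arguments": {
  "steps": [
    [[-0.0019,0,0.0035,0,0,0],[-0.0019,0,0.0035,0,0,0],[-0.0019,0,0.0035,0,0,0],[-0.0014,0,0.0026,0,0,0],[0,0,0,0,0,0],[0,0,0,0,0,0]]
  ]
}}

```text
t: 13.92
tcp_pos: [0.6182, -0.1915, 0.2069]
tool_rot: [0.969, 0.05, 0.242, -0.012]
force: [-0.3, -0.2, -2.0]
finger_gap: 0.2
```

```bash
python3 look.py w11 sieve_slot pin_b_seat;python3 - <<'E'
from h import *
p=dict(np.load("pics/w11.npz"))
im=p["img"][120:300,220:440];cv2.imwrite("pics/w11d.png",cv2.resize(im,None,fx=2.7,fy=2.7,interpolation=cv2.INTER_CUBIC)[:,:,::-1])
E
```

```text
([0.6182, -0.1915, 0.2069], 'yaw', np.float64(5.93), 'tilt', np.float64(28.03), 'roll', np.float64(0.01), 'grasp', [0.621, -0.1912, 0.2017], 'F', [-0.3, -0.2, -2.0], 'gap', 0.2, 't', 13.93)
sieve_slot [([322.5, 204.8], 0.98)]
pin_b_seat [([320.0, 209.1], 0.83)]
```

View pics/w11d.png

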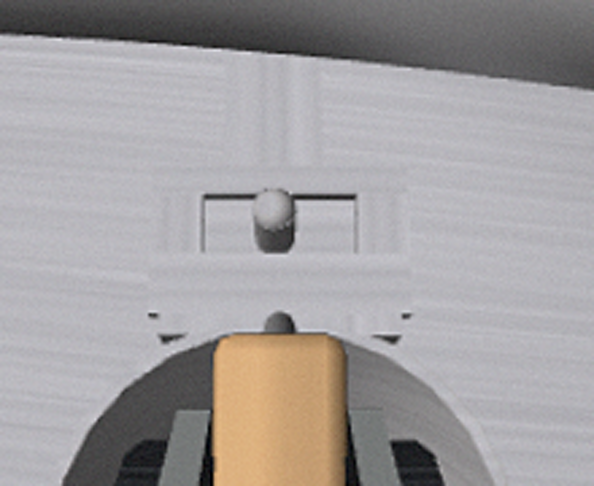

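Not yet seated; about 2 mm more.

>>> {"name": "play_rows", "arguments": {
  "steps": [
    [[-0.0009,0,0.0018,0,0,0],[-0.0005,0,0.0009,0,0,0],[0,0,0,0,0,0],[0,0,0,0,0,0]]
  ]
}}

```text
t: 14.58
tcp_pos: [0.6183, -0.1915, 0.2042]
tool_rot: [0.969, 0.05, 0.242, -0.012]
force: [-2.0, -0.6, 0.7]
finger_gap: 0.202
```

>>> {"name": "play_rows", "arguments": {
  "steps": [
    [[0,0,0,0,0,0],[0,0,0,0,0,0],[0,0,0,0,0,0],[0,0,0,0,0,0],[0,0,0,0,0,0]]
  ],
  "fingers": 1
}}

```text
t: 15.2
tcp_pos: [0.6182, -0.1914, 0.2039]
tool_rot: [0.969, 0.05, 0.242, -0.012]
force: [-0.3, -0.2, -0.7]
finger_gap: 0.997
```

```bash
python3 look.py w12 sieve_slot pin_b_seat
```

```text
([0.6182, -0.1914, 0.2039], 'yaw', np.float64(5.93), 'tilt', np.float64(28.03), 'roll', np.float64(0.01), 'grasp', [0.621, -0.1911, 0.1986], 'F', [-0.3, -0.2, -0.7], 'gap', 0.997, 't', 15.2)
sieve_slot [([325.2, 208.1], 0.6)]
pin_b_seat [([319.1, 205.1], 0.72)]
```

View pics/w12.png

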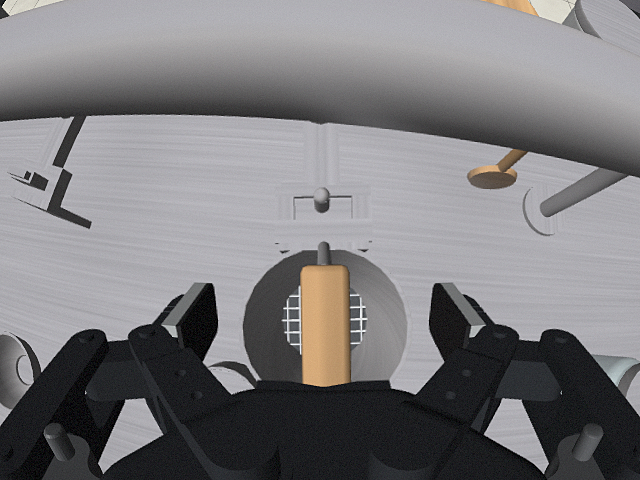

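>>> {"name": "play_rows", "arguments": {
  "steps": [
    [[0,0,-0.03,0,0,0],[0,0,-0.03,0,0,0],[0,0,-0.03,0,0,0],[0,0,0,0,0,0]]
  ]
}}

```text
t: 15.85
tcp_pos: [0.5764, -0.1965, 0.2855]
tool_rot: [0.969, 0.05, 0.244, -0.011]
force: [0.7, 0.5, 0.1]
finger_gap: 0.998
```

Run:
```python
from h import *
from station import manip
s=manip.sense();print(pose(s),s["q"].round(3))
r=Rt(-6.3,33);z=r.as_matrix()[:,2];g=np.array([.6145,.2085,.194])
plan(s,g-.006*z-.085*z,r,10)
```

```text
([0.5764, -0.1965, 0.2855], 'yaw', np.float64(5.88), 'tilt', np.float64(28.22), 'roll', np.float64(0.19), 'grasp', [0.5792, -0.1963, 0.2802], 'F', [0.7, 0.5, 0.1], 'gap', 0.998, 't', 15.85) [-0.662  0.358  1.756  0.513  0.724  0.468]
n 10 row [-0.0014, -0.0411, 0.0008] [-0.6, 0.47, 1.06]
```

>>> {"name": "play_rows", "arguments": {
  "steps": [
    [[-0.0014,-0.0411,0.0008,-0.6,0.47,1.06],[-0.0014,-0.0411,0.0008,-0.6,0.47,1.06],[-0.0014,-0.0411,0.0008,-0.6,0.47,1.06],[-0.0014,-0.0411,0.0008,-0.6,0.47,1.06],[-0.0014,-0.0411,0.0008,-0.6,0.47,1.06],[-0.0014,-0.0411,0.0008,-0.6,0.47,1.06],[-0.0014,-0.0411,0.0008,-0.6,0.47,1.06],[-0.0014,-0.0411,0.0008,-0.6,0.47,1.06],[-0.0014,-0.0411,0.0008,-0.6,0.47,1.06],[-0.0014,-0.0411,0.0008,-0.6,0.47,1.06]]
  ]
}}

```text
t: 17.1
tcp_pos: [0.5644, 0.2158, 0.2678]
tool_rot: [0.958, -0.052, 0.281, 0.014]
force: [0.5, -0.5, 0.6]
finger_gap: 1.002
```

>>> {"name": "play_rows", "arguments": {
  "steps": [
    [[0,0,0,0,0,0],[0,0,0,0,0,0]]
  ]
}}

```text
t: 17.35
tcp_pos: [0.5641, 0.214, 0.268]
tool_rot: [0.958, -0.052, 0.28, 0.014]
force: [-0.1, -0.4, 0.2]
finger_gap: 1.0
```

```bash
python3 look.py w13 caddy_grip caddy_slot pin_a_seat;python3 - <<'E'
from h import *
from station import manip
s=manip.sense();print(s["q"].round(3))
p=dict(np.load("pics/w13.npz"))
im=p["img"][90:310,180:460];cv2.imwrite("pics/w13d.png",cv2.resize(im,None,fx=2.7,fy=2.7,interpolation=cv2.INTER_CUBIC)[:,:,::-1])
E
```

```text
([0.5641, 0.214, 0.268], 'yaw', np.float64(-6.19), 'tilt', np.float64(32.57), 'roll', np.float64(-0.12), 'grasp', [0.5673, 0.2136, 0.2629], 'F', [-0.1, -0.4, 0.2], 'gap', 1.0, 't', 17.35)
caddy_grip [([322.9, 244.6], 0.94), ([402.9, 386.8], 0.72), ([115.4, 328.9], 0.49)]
caddy_slot [([326.4, 178.5], 0.86), ([539.9, 159.1], 0.31), ([114.1, 331.4], 0.27)]
pin_a_seat [([324.0, 176.4], 0.61)]
[ 0.264  0.375  1.828 -0.473  0.443  2.325]
```

View pics/w13d.png

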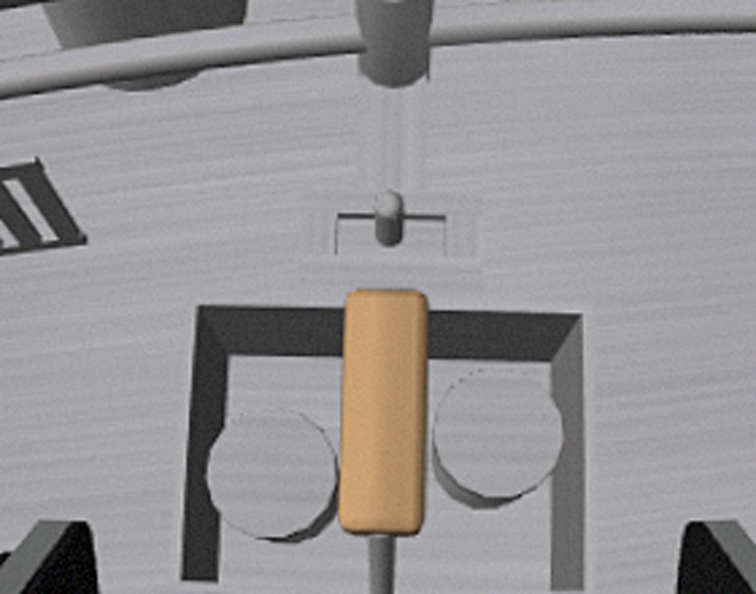

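View pics/w13.png

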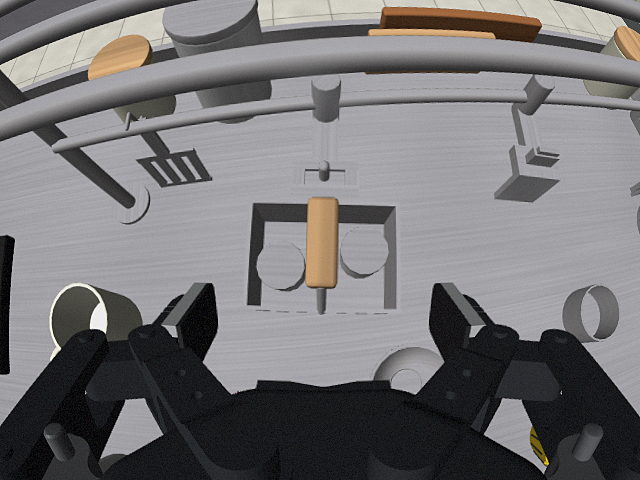

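Run:
```python
from h import *
from station import manip
p=dict(np.load("pics/w13.npz"));s=manip.sense()
f=lambda u,z:atz(p,u,z,True)
def seg(n,a,b,za,zb=None):
    A=f(a,za);B=f(b,zb or za);d=B-A;print(n,A.round(4),B.round(4),"mid",((A+B)/2).round(4),"len",np.linalg.norm(d).round(4),"ang",np.degrees(np.arctan2(d[1],d[0])).round(2))
d=lambda x,y:(180+x/2.7,90+y/2.7)
seg("bar L",d(339,525),d(345,300),.1995,.204);seg("bar R",d(422,525),d(428,300),.1995,.204)
seg("slot far",d(446,217),d(337,214),.1535)
seg("rim far",d(583,315),d(199,306),.153)
print("grip net",f((322.9,244.6),.194))
g=np.array([.6145,.2085,.194]);print(proj(p,g,True))
```

```text
bar L [0.5898 0.2214 0.1995] [0.6368 0.2154 0.204 ] mid [0.6133 0.2184 0.2017] len 0.0476 ang -7.27
bar R [0.5879 0.2046 0.1995] [0.6348 0.1979 0.204 ] mid [0.6114 0.2012 0.2017] len 0.0476 ang -8.18
slot far [0.6791 0.1854 0.1535] [0.6833 0.2153 0.1535] mid [0.6812 0.2003 0.1535] len 0.0302 ang 81.98
rim far [0.6465 0.1523 0.153 ] [0.6604 0.2549 0.153 ] mid [0.6535 0.2036 0.153 ] len 0.1036 ang 82.3
grip net [0.61284968 0.20929813 0.194     ]
[323.95751993 241.7331194 ]
```

Run:
```python
from h import *
from station import manip
s=manip.sense();print(pose(s))
r=Rt(-7.8,33);z=r.as_matrix()[:,2];g=np.array([.6139,.2095,.194])
plan(s,g-.006*z,r,5)
```

```text
([0.5648, 0.2127, 0.2691], 'yaw', np.float64(-6.34), 'tilt', np.float64(32.68), 'roll', np.float64(-0.17), 'grasp', [0.568, 0.2123, 0.264], 'F', [-0.7, -1.4, 0.1], 'gap', 1.0, 't', 17.55)
n 5 row [0.0001, -0.0005, 0.0167] [-0.19, 0.06, 0.23]
```

>>> {"name": "play_rows", "arguments": {
  "steps": [
    [[0.0001,-0.0005,0.0167,-0.19,0.06,0.23],[0.0001,-0.0005,0.0167,-0.19,0.06,0.23],[0.0001,-0.0005,0.0167,-0.19,0.06,0.23],[0.0001,-0.0005,0.0167,-0.19,0.06,0.23],[0.0001,-0.0005,0.0167,-0.19,0.06,0.23],[0,0,0,0,0,0],[0,0,0,0,0,0]]
  ]
}}

```text
t: 18.42
tcp_pos: [0.6105, 0.2108, 0.1992]
tool_rot: [0.957, -0.065, 0.283, 0.019]
force: [0.3, 0.8, -0.2]
finger_gap: 0.998
```

```bash
python3 look.py w14 caddy_grip caddy_slot;python3 - <<'E'
from h import *
from station import manip
s=manip.sense();print(pose(s),s["q"].round(3))
r=Rt(-7.8,33);z=r.as_matrix()[:,2];g=np.array([.6139,.2095,.194])
plan(s,g-.006*z,r,1)
E
```

```text
([0.6105, 0.2108, 0.1992], 'yaw', np.float64(-7.75), 'tilt', np.float64(32.99), 'roll', np.float64(-0.0), 'grasp', [0.6137, 0.2103, 0.1941], 'F', [0.3, 0.8, -0.2], 'gap', 0.998, 't', 18.43)
caddy_grip [([326.3, 315.0], 0.84)]
caddy_slot [([327.7, 198.6], 0.62)]
([0.6105, 0.2111, 0.2], 'yaw', np.float64(-7.72), 'tilt', np.float64(33.06), 'roll', np.float64(-0.03), 'grasp', [0.6137, 0.2107, 0.195], 'F', [0.9, 0.0, 0.2], 'gap', 1.0, 't', 18.57) [ 0.246  0.535  1.794 -0.661  0.336  2.528]
n 1 row [-0.0002, 0.0012, 0.001] [-0.07, -0.06, 0.06]
```

View pics/w14.png

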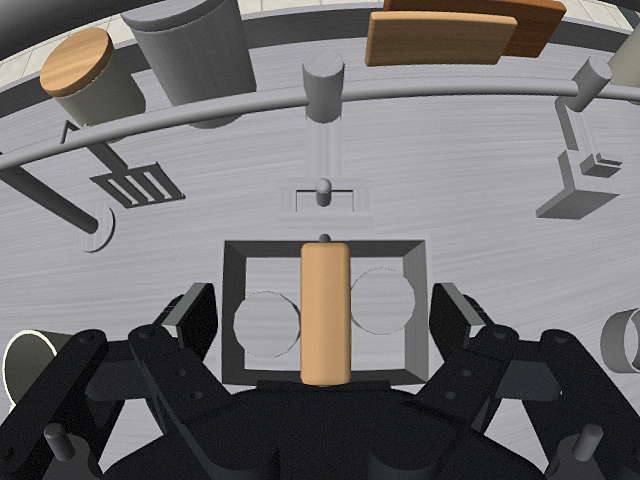

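>>> {"name": "play_rows", "arguments": {
  "steps": [
    [[-0.0002,0.0011,0.0006,0,0,0],[0,0,0,0,0,0],[0,0,0,0,0,0],[0,0,0,0,0,0],[0,0,0,0,0,0],[0,0,0,0,0,0],[0,0,0,0,0,0]]
  ],
  "fingers": 0,
  "squeeze": 70
}}

```text
t: 19.45
tcp_pos: [0.6104, 0.2101, 0.1991]
tool_rot: [0.957, -0.064, 0.284, 0.019]
force: [-3.1, -0.3, 3.6]
finger_gap: 0.198
```

```bash
python3 look.py w15 caddy_grip caddy_slot
python3 - <<'E'
from station import manip
from h import *
s=manip.sense()
r0=R.from_quat(s["tool_rot"]);a=np.radians(7.8);ax=np.array([np.sin(a),np.cos(a),0])
c=s["tcp_pos"]+Rz(-7.8).apply([.062,0,-.048]);print(c)
q=R.from_rotvec(np.radians(5)*ax);tp=c+q.apply(s["tcp_pos"]-c);print(tp)
plan(s,tp,q*r0,2)
E
```

```text
([0.6104, 0.2101, 0.1991], 'yaw', np.float64(-7.71), 'tilt', np.float64(33.03), 'roll', np.float64(-0.0), 'grasp', [0.6136, 0.2096, 0.194], 'F', [-3.1, -0.3, 3.6], 'gap', 0.198, 't', 19.45)
caddy_grip [([323.1, 315.0], 0.9)]
caddy_slot [([326.8, 200.8], 0.81)]
[0.67178757 0.20166085 0.15099763]
[0.61473972 0.20947543 0.20421863]
n 2 row [0.0033, 0.0, -0.0011] [0.0, -2.5, 0.0]
```

Level about the seat, then lift 31 mm, then draw back.

>>> {"name": "play_rows", "arguments": {
  "steps": [
    [[0.0033,0,-0.0011,0,-2.5,0],[0.0033,0,-0.0011,0,-2.5,0],[0,0,0,0,0,0],[0.0047,0,-0.0088,0,0,0],[0.0047,0,-0.0088,0,0,0],[0.0052,0,-0.0097,0,0,0],[0,0,0,0,0,0]]
  ]
}}

```text
t: 20.48
tcp_pos: [0.6146, 0.2096, 0.2359]
tool_rot: [0.968, -0.065, 0.242, 0.016]
force: [0.4, -0.5, -4.5]
finger_gap: 0.198
```

```bash
python3 look.py w16 caddy_grip caddy_slot pin_a_seat
```

```text
([0.6146, 0.2096, 0.2359], 'yaw', np.float64(-7.72), 'tilt', np.float64(28.05), 'roll', np.float64(-0.02), 'grasp', [0.6174, 0.2092, 0.2306], 'F', [0.4, -0.5, -4.5], 'gap', 0.198, 't', 20.48)
caddy_grip [([325.6, 316.6], 0.57)]
caddy_slot [([322.4, 203.5], 0.67)]
pin_a_seat []
```

View pics/w16.png

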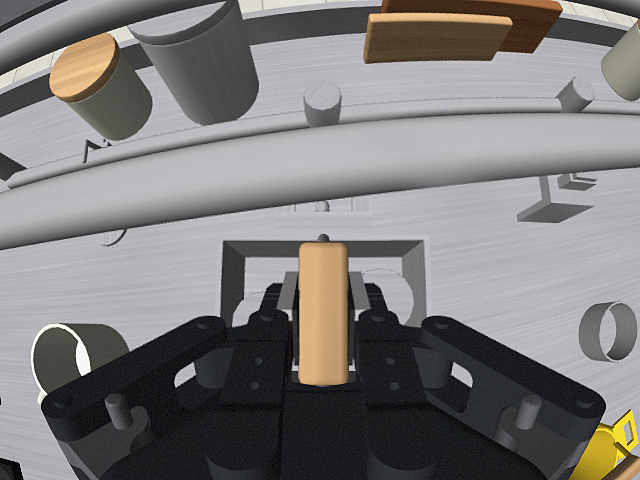

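>>> {"name": "play_rows", "arguments": {
  "steps": [
    [[-0.009,0,-0.0047,0,0,0],[-0.0133,0,-0.007,0,0,0],[-0.0133,0,-0.007,0,0,0],[-0.0133,0,-0.007,0,0,0],[-0.005,0,-0.0026,0,0,0],[0,0,0,0,0,0],[0,0,0,0,0,0]]
  ]
}}

```text
t: 21.55
tcp_pos: [0.5554, 0.2177, 0.2352]
tool_rot: [0.968, -0.065, 0.242, 0.016]
force: [0.6, -0.2, -5.0]
finger_gap: 0.199
```

```bash
python3 look.py w17 caddy_slot;python3 - <<'E'
from h import *
p=dict(np.load("pics/w17.npz"))
im=p["img"][80:300,220:440];cv2.imwrite("pics/w17d.png",cv2.resize(im,None,fx=2.7,fy=2.7,interpolation=cv2.INTER_CUBIC)[:,:,::-1])
E
```

```text
([0.5554, 0.2177, 0.2352], 'yaw', np.float64(-7.72), 'tilt', np.float64(28.09), 'roll', np.float64(-0.04), 'grasp', [0.5582, 0.2173, 0.2299], 'F', [0.6, -0.2, -5.0], 'gap', 0.199, 't', 21.55)
caddy_slot [([322.5, 202.7], 0.62)]
```

View pics/w17d.png

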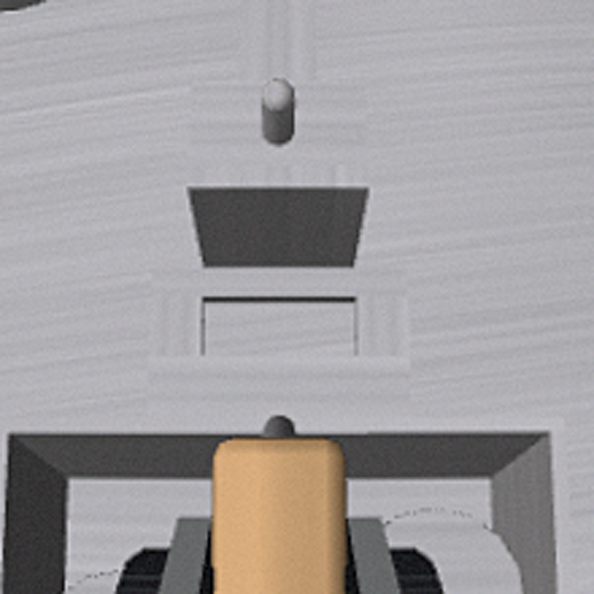

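Run:
```python
from h import *
from station import manip
p=dict(np.load("pics/w17.npz"));s=manip.sense();print(pose(s),s["q"].round(3))
f=lambda u,z:atz(p,u,z,True)
d=lambda x,y:(220+x/2.7,80+y/2.7)
zs=s["tcp_pos"][2]-.0544+.004
c=[f(d(*u),zs) for u in [(356,298),(203,298),(202,356),(358,356)]]
print(np.round(c,4),np.linalg.norm(c[0]-c[1]),np.linalg.norm(c[1]-c[2]))
S=np.mean(c,0);e=c[1]-c[0];print(S,np.degrees(np.arctan2(e[1],e[0])))
S[2]-=.004
vs=Rz(7.72).apply(S-s["tcp_pos"]);print(vs)
yaw=-9;seat=np.array([.677,.0142,.15])
D=seat+Rz(yaw).apply([-.052,0,.0315]);tp=D-Rz(yaw).apply(vs);print(tp)
plan(s,tp,Rt(yaw,28),8)
```

```text
([0.5553, 0.2175, 0.235], 'yaw', np.float64(-7.74), 'tilt', np.float64(28.06), 'roll', np.float64(-0.02), 'grasp', [0.5581, 0.2171, 0.2297], 'F', [0.1, -0.1, -5.2], 'gap', 0.196, 't', 21.65) [ 0.272  0.426  1.824 -0.421  0.472  2.314]
[[0.6197 0.1941 0.1846]
 [0.6237 0.2237 0.1846]
 [0.612  0.2252 0.1846]
 [0.608  0.1956 0.1846]] 0.029820528366394664 0.011771636012856527
[0.61583209 0.20965746 0.18458424] 82.24340768971197
[ 0.06101293  0.00032928 -0.0544    ]
[0.56532693 0.03155389 0.2359    ]
n 8 row [0.0041, 0.0228, 0.0021] [-0.08, -0.01, 0.14]
```

>>> {"name": "play_rows", "arguments": {
  "steps": [
    [[0.002,0.0114,0.001,-0.04,0,0.07],[0.0041,0.0228,0.0021,-0.08,-0.01,0.14],[0.0041,0.0228,0.0021,-0.08,-0.01,0.14],[0.0041,0.0228,0.0021,-0.08,-0.01,0.14],[0.0041,0.0228,0.0021,-0.08,-0.01,0.14],[0.0041,0.0228,0.0021,-0.08,-0.01,0.14],[0.0041,0.0228,0.0021,-0.08,-0.01,0.14],[0.0041,0.0228,0.0021,-0.08,-0.01,0.14],[0.002,0.0114,0.001,-0.04,0,0.07],[0,0,0,0,0,0]]
  ]
}}

```text
t: 22.9
tcp_pos: [0.5647, 0.0301, 0.2354]
tool_rot: [0.967, -0.077, 0.241, 0.02]
force: [-0.2, -0.6, -4.6]
finger_gap: 0.197
```

>>> {"name": "play_rows", "arguments": {
  "steps": [
    [[0,0,0,0,0,0],[0,0,0,0,0,0]]
  ]
}}

```text
t: 23.15
tcp_pos: [0.5645, 0.0322, 0.2354]
tool_rot: [0.967, -0.076, 0.241, 0.019]
force: [0.5, -0.1, -5.8]
finger_gap: 0.201
```

```bash
python3 look.py w18 caddy_slot;python3 - <<'E'
from h import *
p=dict(np.load("pics/w18.npz"))
im=p["img"][80:300,220:440];cv2.imwrite("pics/w18d.png",cv2.resize(im,None,fx=2.7,fy=2.7,interpolation=cv2.INTER_CUBIC)[:,:,::-1])
E
```

```text
([0.5645, 0.0322, 0.2354], 'yaw', np.float64(-8.96), 'tilt', np.float64(27.93), 'roll', np.float64(0.05), 'grasp', [0.5672, 0.0318, 0.2301], 'F', [0.5, -0.1, -5.8], 'gap', 0.201, 't', 23.15)
caddy_slot [([323.8, 200.9], 0.84)]
```

View pics/w18d.png

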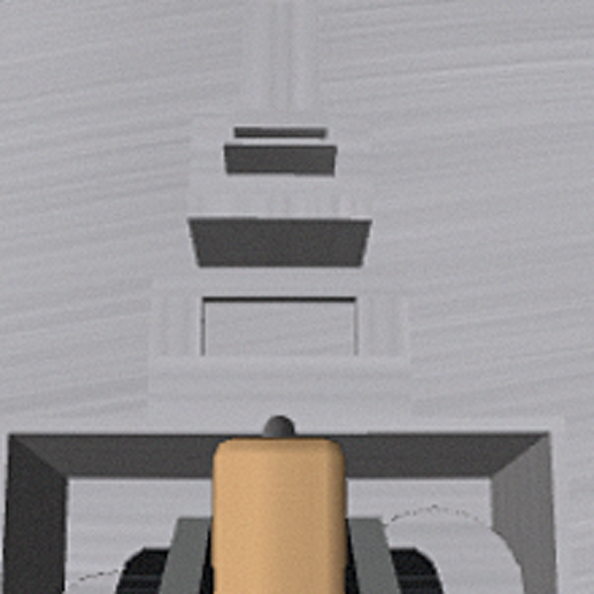

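Run:
```python
from h import *
from station import manip
p=dict(np.load("pics/w18.npz"));s=manip.sense();print(pose(s))
f=lambda u,z:atz(p,u,z,True)
d=lambda x,y:(220+x/2.7,80+y/2.7)
def seg(n,a,b,za,zb=None):
    A=f(a,za);B=f(b,zb or za);e=B-A;print(n,"mid",((A+B)/2).round(4),"len",np.linalg.norm(e).round(4),"yaw",(np.degrees(np.arctan2(e[1],e[0]))-90).round(2))
seg("tongue base",d(334,175),d(226,174.5),.15)
seg("tongue top",d(337,147),d(224,145.5),.171)
seg("shoulder",d(371,221),d(189,219),.15)
seg("leg",d(361,266),d(199,266),.1)
zs=s["tcp_pos"][2]-.0544+.004
seg("slotfar",d(356,298),d(203,298),zs);seg("slotnear",d(358,356),d(202,356),zs)
```

```text
([0.5646, 0.0323, 0.2354], 'yaw', np.float64(-8.95), 'tilt', np.float64(27.94), 'roll', np.float64(0.04), 'grasp', [0.5673, 0.0319, 0.2301], 'F', [-0.2, -0.2, -4.7], 'gap', 0.197, 't', 23.25)
tongue base mid [0.6735 0.0149 0.15  ] len 0.0261 yaw -9.25
tongue top mid [0.6703 0.0154 0.171 ] len 0.025 yaw -9.81
shoulder mid [0.6617 0.0168 0.15  ] len 0.0433 yaw -9.65
leg mid [0.6689 0.0155 0.1   ] len 0.0465 yaw -8.97
slotfar mid [0.6302 0.022  0.185 ] len 0.0298 yaw -8.97
slotnear mid [0.6186 0.0237 0.185 ] len 0.0298 yaw -8.98
```

>>> {"name": "play_rows", "arguments": {
  "steps": [
    [[0.0054,0,0.0029,0,0,0],[0.0104,0,0.0055,0,0,0],[0.0104,0,0.0055,0,0,0],[0.0104,0,0.0055,0,0,0.1],[0.0072,0,0.0038,0,0,0.1],[0.0034,0,0.0018,0,0,0],[0,0,0,0,0,0],[0,0,0,0,0,0]]
  ]
}}

```text
t: 24.25
tcp_pos: [0.6168, 0.0235, 0.2352]
tool_rot: [0.967, -0.078, 0.24, 0.019]
force: [-0.1, -0.2, -6.0]
finger_gap: 0.2
```

```bash
python3 look.py w19 caddy_slot
```

```text
([0.6168, 0.0235, 0.2352], 'yaw', np.float64(-9.18), 'tilt', np.float64(27.89), 'roll', np.float64(-0.06), 'grasp', [0.6196, 0.0231, 0.2299], 'F', [-0.1, -0.2, -6.0], 'gap', 0.2, 't', 24.25)
caddy_slot [([325.0, 201.5], 0.93)]
```

>>> {"name": "play_rows", "arguments": {
  "steps": [
    [[-0.0019,0,0.0035,0,0,0],[-0.0019,0,0.0035,0,0,0],[0,0,0,0,0,0],[0,0,0,0,0,0]]
  ]
}}

```text
t: 24.85
tcp_pos: [0.6174, 0.0234, 0.2274]
tool_rot: [0.967, -0.078, 0.241, 0.019]
force: [-0.5, -0.6, -4.2]
finger_gap: 0.198
```

```bash
python3 look.py w20 caddy_slot;python3 - <<'E'
from h import *
p=dict(np.load("pics/w20.npz"))
im=p["img"][160:280,240:400];cv2.imwrite("pics/w20d.png",cv2.resize(im,None,fx=4.5,fy=4.5,interpolation=cv2.INTER_CUBIC)[:,:,::-1])
E
```

```text
([0.6174, 0.0234, 0.2274], 'yaw', np.float64(-9.18), 'tilt', np.float64(27.94), 'roll', np.float64(-0.06), 'grasp', [0.6202, 0.023, 0.2221], 'F', [-0.5, -0.6, -4.2], 'gap', 0.198, 't', 24.85)
caddy_slot [([323.7, 201.2], 0.77), ([325.6, 316.4], 0.44)]
```

View pics/w20d.png

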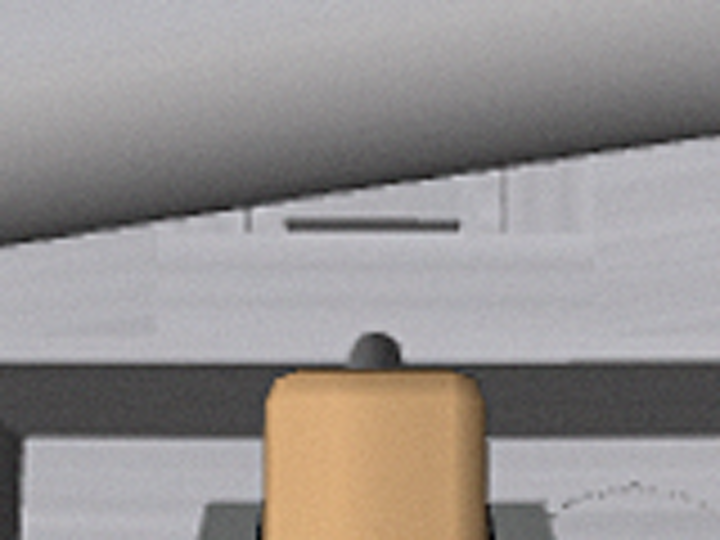

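>>> {"name": "play_rows", "arguments": {
  "steps": [
    [[-0.0014,-0.0003,0.0027,0,0,0],[-0.0009,0,0.0018,0,0,0],[0,0,0,0,0,0],[0,0,0,0,0,0]]
  ]
}}

```text
t: 25.45
tcp_pos: [0.6175, 0.0237, 0.2224]
tool_rot: [0.967, -0.078, 0.241, 0.019]
force: [0.7, 0.5, -4.8]
finger_gap: 0.204
```

```bash
python3 look.py w21 caddy_slot;python3 - <<'E'
from h import *
p=dict(np.load("pics/w21.npz"))
im=p["img"][160:280,240:400];cv2.imwrite("pics/w21d.png",cv2.resize(im,None,fx=4.5,fy=4.5,interpolation=cv2.INTER_CUBIC)[:,:,::-1])
E
```

```text
([0.6175, 0.0237, 0.2224], 'yaw', np.float64(-9.18), 'tilt', np.float64(27.95), 'roll', np.float64(-0.06), 'grasp', [0.6203, 0.0233, 0.2171], 'F', [0.7, 0.5, -4.8], 'gap', 0.204, 't', 25.45)
caddy_slot [([324.3, 200.2], 0.97)]
```

View pics/w21d.png

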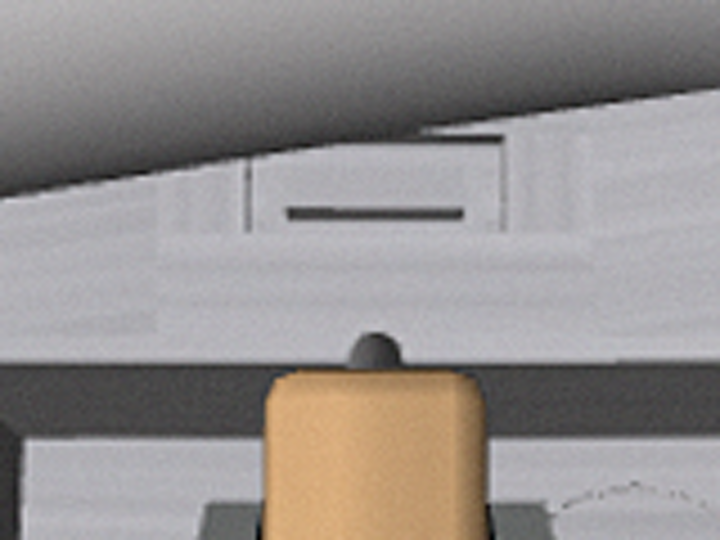

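>>> {"name": "play_rows", "arguments": {
  "steps": [
    [[-0.0019,0,0.0035,0,0,0],[-0.0019,0,0.0035,0,0,0],[0,0,0,0,0,0],[0,0,0,0,0,0]]
  ]
}}

```text
t: 26.05
tcp_pos: [0.6174, 0.0237, 0.2144]
tool_rot: [0.967, -0.078, 0.241, 0.019]
force: [0.4, 1.1, -4.9]
finger_gap: 0.199
```

```bash
python3 look.py w22 caddy_slot;python3 - <<'E'
from h import *
p=dict(np.load("pics/w22.npz"))
im=p["img"][160:280,240:400];cv2.imwrite("pics/w22d.png",cv2.resize(im,None,fx=4.5,fy=4.5,interpolation=cv2.INTER_CUBIC)[:,:,::-1])
E
```

```text
([0.6174, 0.0237, 0.2144], 'yaw', np.float64(-9.18), 'tilt', np.float64(27.94), 'roll', np.float64(-0.06), 'grasp', [0.6202, 0.0233, 0.2091], 'F', [0.4, 1.1, -4.9], 'gap', 0.199, 't', 26.05)
caddy_slot [([326.1, 199.7], 0.64), ([327.4, 315.2], 0.48)]
```

View pics/w22d.png

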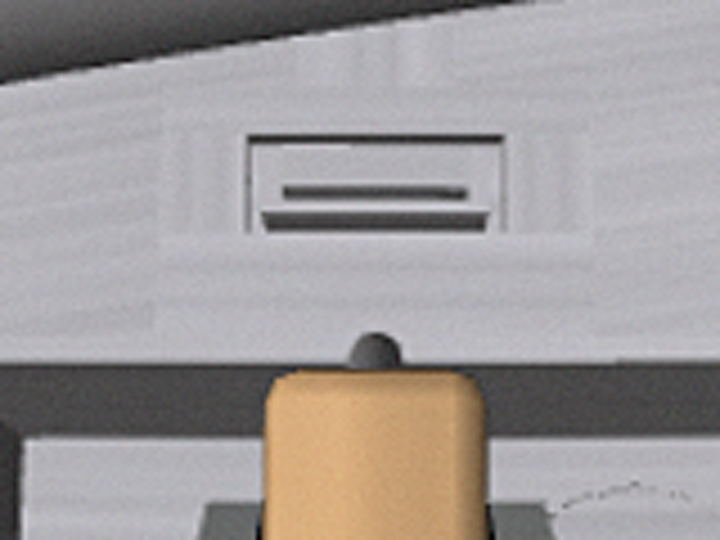

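>>> {"name": "play_rows", "arguments": {
  "steps": [
    [[-0.0014,0,0.0027,0,0,0],[-0.0014,0,0.0027,0,0,0],[-0.001,0,0.0019,0,0,0],[-0.0007,0,0.0013,0,0,0],[0,0,0,0,0,0],[0,0,0,0,0,0]]
  ]
}}

```text
t: 26.9
tcp_pos: [0.6175, 0.0237, 0.2048]
tool_rot: [0.967, -0.078, 0.241, 0.019]
force: [0.2, -1.2, -5.4]
finger_gap: 0.2
```

```bash
python3 look.py w23 caddy_slot;python3 - <<'E'
from h import *
p=dict(np.load("pics/w23.npz"))
im=p["img"][160:280,240:400];cv2.imwrite("pics/w23d.png",cv2.resize(im,None,fx=4.5,fy=4.5,interpolation=cv2.INTER_CUBIC)[:,:,::-1])
E
```

```text
([0.6175, 0.0237, 0.2048], 'yaw', np.float64(-9.18), 'tilt', np.float64(27.96), 'roll', np.float64(-0.06), 'grasp', [0.6203, 0.0233, 0.1995], 'F', [0.2, -1.2, -5.4], 'gap', 0.2, 't', 26.9)
caddy_slot [([324.4, 201.4], 0.68), ([377.4, 301.2], 0.32)]
```

View pics/w23d.png

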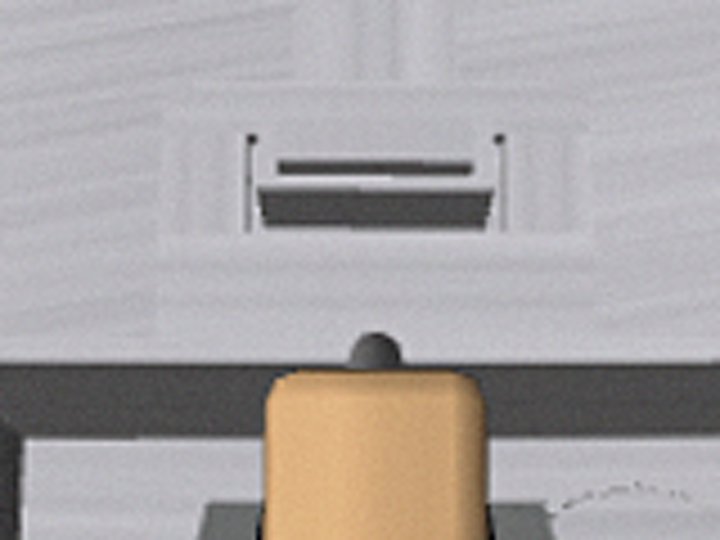

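Nearly seated, no contact force yet; creep down.

>>> {"name": "play_rows", "arguments": {
  "steps": [
    [[-0.0005,0,0.0009,0,0,0],[0,0,0,0,0,0],[0,0,0,0,0,0]]
  ]
}}

```text
t: 27.38
tcp_pos: [0.6174, 0.0237, 0.2037]
tool_rot: [0.967, -0.078, 0.241, 0.019]
force: [-0.1, -0.9, -5.2]
finger_gap: 0.197
```

>>> {"name": "play_rows", "arguments": {
  "steps": [
    [[-0.0005,0,0.0009,0,0,0],[-0.0002,0,0.0004,0,0,0],[0,0,0,0,0,0],[0,0,0,0,0,0]]
  ]
}}

```text
t: 27.88
tcp_pos: [0.6175, 0.0238, 0.2034]
tool_rot: [0.967, -0.078, 0.242, 0.019]
force: [-4.9, 0.3, 4.5]
finger_gap: 0.199
```

Run:
```python
from station import manip
from h import *
s=manip.sense()
r0=R.from_quat(s["tool_rot"]);a=np.radians(9.2);ax=np.array([np.sin(a),np.cos(a),0])
c=np.array([.677,.0143,.15])
q=R.from_rotvec(np.radians(-4.4)*ax);tp=c+q.apply(s["tcp_pos"]-c);print(tp)
plan(s,tp,q*r0,4)
```

```text
[0.61364373 0.02440035 0.19857943]
n 4 row [-0.0014, 0.0, 0.0006] [0.0, 1.1, -0.0]
```

>>> {"name": "play_rows", "arguments": {
  "steps": [
    [[-0.0014,0,0.0006,0,1.1,0],[-0.0014,0,0.0006,0,1.1,0],[-0.0014,0,0.0006,0,1.1,0],[-0.0014,0,0.0006,0,1.1,0],[0,0,0,0,0,0]]
  ]
}}

```text
t: 28.5
tcp_pos: [0.6126, 0.0247, 0.1998]
tool_rot: [0.957, -0.077, 0.279, 0.022]
force: [-13.8, 1.6, 19.2]
finger_gap: 0.2
```

```bash
python3 look.py w24 caddy_slot
```

```text
([0.6126, 0.0247, 0.1998], 'yaw', np.float64(-9.17), 'tilt', np.float64(32.52), 'roll', np.float64(-0.07), 'grasp', [0.6158, 0.0242, 0.1947], 'F', [-13.8, 1.6, 19.2], 'gap', 0.2, 't', 28.5)
caddy_slot [([325.1, 202.8], 0.67)]
```

View pics/w24.png

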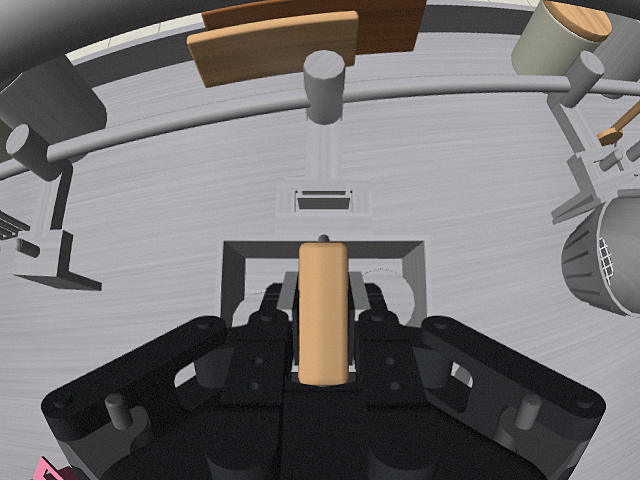

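>>> {"name": "play_rows", "arguments": {
  "steps": [
    [[0.0008,0,-0.0006,0,0,0],[0,0,0,0,0,0]]
  ]
}}

```text
t: 28.85
tcp_pos: [0.6127, 0.0247, 0.1999]
tool_rot: [0.957, -0.077, 0.278, 0.022]
force: [-13.0, 1.0, 16.0]
finger_gap: 0.199
```

>>> {"name": "play_rows", "arguments": {
  "steps": [
    [[0.0012,0,-0.0012,0,0,0],[0,0,0,0,0,0]]
  ]
}}

```text
t: 29.1
tcp_pos: [0.6128, 0.0246, 0.2]
tool_rot: [0.958, -0.077, 0.277, 0.022]
force: [-8.7, 1.9, 5.7]
finger_gap: 0.199
```

>>> {"name": "play_rows", "arguments": {
  "steps": [
    [[0.0006,0,-0.0004,0,0,0],[0,0,0,0,0,0]]
  ]
}}

```text
t: 29.35
tcp_pos: [0.6128, 0.0246, 0.2]
tool_rot: [0.958, -0.077, 0.276, 0.022]
force: [-7.5, 1.3, 3.2]
finger_gap: 0.198
```

>>> {"name": "play_rows", "arguments": {
  "steps": [
    [[0,0,0,0,0,0],[0,0,0,0,0,0],[0,0,0,0,0,0],[0,0,0,0,0,0],[0,0,0,0,0,0]]
  ],
  "fingers": 1
}}

```text
t: 29.98
tcp_pos: [0.6149, 0.0241, 0.2007]
tool_rot: [0.957, -0.077, 0.278, 0.022]
force: [-0.0, -0.1, 0.1]
finger_gap: 0.996
```

```bash
python3 look.py w25 caddy_slot caddy_grip
```

```text
([0.6149, 0.0241, 0.2007], 'yaw', np.float64(-9.19), 'tilt', np.float64(32.36), 'roll', np.float64(-0.06), 'grasp', [0.6181, 0.0236, 0.1956], 'F', [-0.0, -0.1, 0.1], 'gap', 0.996, 't', 29.98)
caddy_slot [([323.4, 208.6], 0.57)]
caddy_grip [([325.1, 324.0], 0.95)]
```

View pics/w25.png

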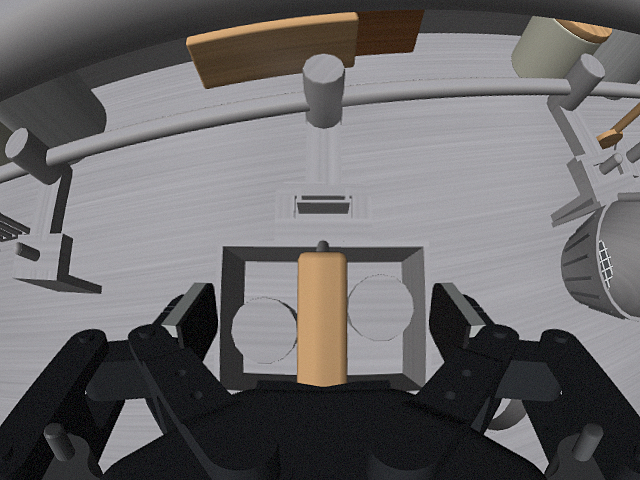

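Released; tins in place, slot on the blade. Retreat and check.

>>> {"name": "play_rows", "arguments": {
  "steps": [
    [[0,0,-0.02,0,0,0],[0,0,-0.03,0,0,0],[0,0,-0.03,0,0,0],[0,0,-0.03,0,0,0],[0,0,-0.02,0,0,0],[0,0,0,0,0,0],[0,0,0,0,0,0]]
  ]
}}

```text
t: 31.0
tcp_pos: [0.5461, 0.0351, 0.31]
tool_rot: [0.957, -0.077, 0.277, 0.022]
force: [0.1, -0.2, -0.1]
finger_gap: 1.003
```

```bash
python3 look.py w26 caddy_slot caddy_grip sieve_grip; python3 -c "
from look import *
look('side9',[],'side');look('top9',[],'top')
p=dict(np.load('pics/side9.npz'));cv2.imwrite('pics/side9c.png',cv2.resize(p['img'][150:320,200:400],None,fx=3.5,fy=3.5,interpolation=cv2.INTER_CUBIC)[:,:,::-1])"
```

```text
([0.5461, 0.0351, 0.31], 'yaw', np.float64(-9.19), 'tilt', np.float64(32.31), 'roll', np.float64(-0.06), 'grasp', [0.5493, 0.0346, 0.3049], 'F', [0.1, -0.2, -0.1], 'gap', 1.003, 't', 31.0)
caddy_slot [([323.7, 174.1], 0.55)]
caddy_grip [([320.3, 232.8], 0.87), ([244.3, 383.5], 0.57)]
sieve_grip [([571.0, 195.1], 0.86)]
([0.5461, 0.0351, 0.3094], 'yaw', np.float64(-9.19), 'tilt', np.float64(32.24), 'roll', np.float64(-0.05), 'grasp', [0.5493, 0.0346, 0.3044], 'F', [-0.8, 0.6, -0.5], 'gap', 1.0, 't', 31.2)
([0.5461, 0.0351, 0.3096], 'yaw', np.float64(-9.19), 'tilt', np.float64(32.25), 'roll', np.float64(-0.05), 'grasp', [0.5493, 0.0346, 0.3045], 'F', [-0.1, -0.1, 0.9], 'gap', 0.997, 't', 31.25)
```

View pics/w26.png

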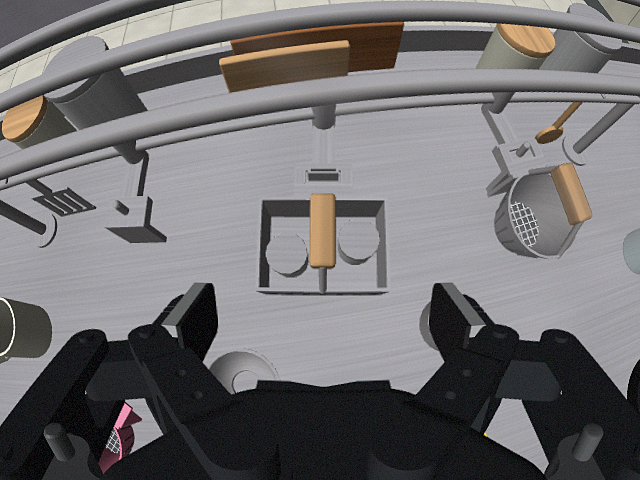

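View pics/side9c.png

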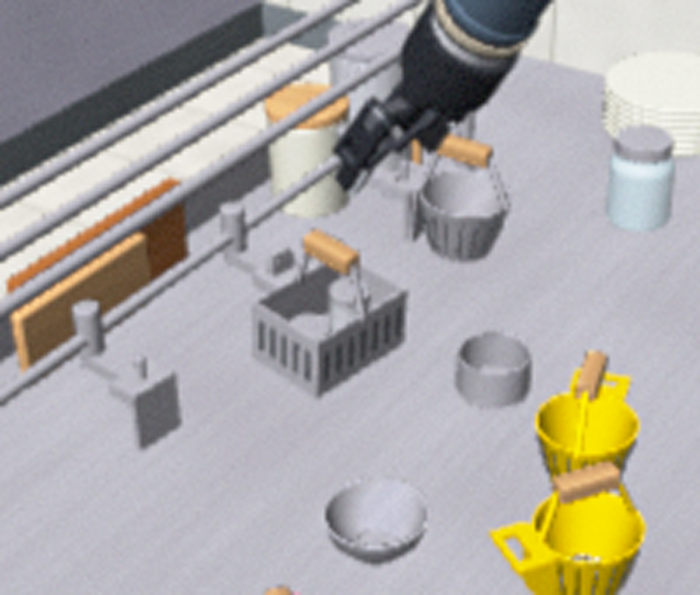

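View pics/top9.png

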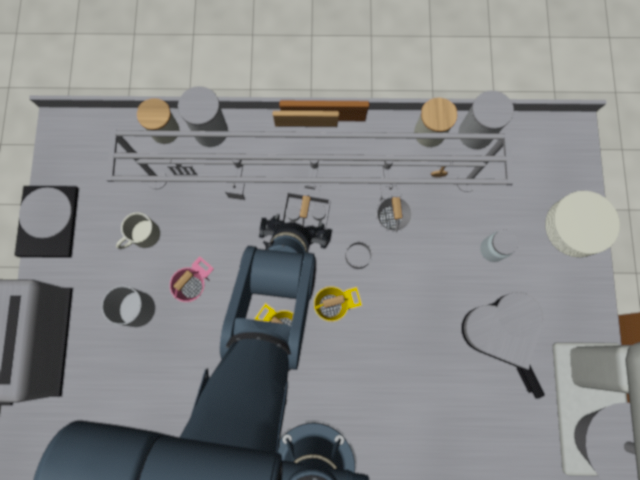

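```bash
python3 -c "
from station import manip
print(manip.sign_off(),manip.sense()['t'])"
```

```text
the job is handed in; nothing more can be done
the job is handed in; nothing more can be done
```

The job is handed in. I lifted the sieve off the flat blade and hung it on the empty round-pin hook. Then I moved the caddy with both tins to the blade, turned about 9° so its slot matched it. The clock read about 31 s of the allowed 72 s.

**Last checks, all from pictures and the force reading:**
- **Caddy:** the blade stood up through the slot with about 1.5 mm clear at each end. The weight came onto the hook before I let go, and both tins are upright inside.
- **Sieve:** it hangs on the pin, which shows through its slot.
- **Gripper:** it is open and about 12 cm back, touching nothing.
- **Everything else:** the bystanders and look-alikes appear unmoved.

**What did not go smoothly:**
- **First approach to the sieve:** a joint reached the end of its range, so I backed off and came in at a smaller tilt. The pictures and force readings showed no contact.
- **Leaning the caddy back before release:** the force rose to about 24 N, so I eased it to about 8 N before opening the fingers.
- **Seating height:** I judged it from the pictures and the force only and did not measure it separately.

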